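# Index the carousel and load the wide bearing cap

## Task

First turn the indexing carousel, which has a bar handle on top, until its empty wide nest is in the middle of the loading gap in the wire guard. Then take the thick bearing cap by its ends out of the wooden rack, stand it on the bench and let go, and take it again by its broad faces to set it gently down into that nest, upright and fully home (the rack leaves only its ends free, the nest only its broad faces). Leave the nest at the gap, the thin cap in the rack and the other things where they are.

Things in the scene. Friction and masses are not known exactly. Their poses are not given: they have to be found in the camera images.
- handle (a point): middle of the carousel's bar handle, on the turning axis: a black bar 60 mm long (this frame's x), 16 mm wide (y), 34 mm high; its top is 15 mm above this point, its underside 19 mm below, on a steel column of radius 16 to 20 mm. It turns with the carousel and is its highest part. The bar lies along the line from the axis to the empty wide nest, to which x points
- carousel (a joint): angle of the carousel, counter-clockwise from above; it turns freely past any start and stays where left (friction about 0.2 N m). At pi or -pi the empty wide nest is at the loading gap, at 0 opposite it. Counter-clockwise every quarter turn come: empty wide nest, nest with a thin cap, empty thin nest, nest with a thick cap
- nest (a point): floor centre of the empty wide nest, 30 mm above the bench, 100 mm from the axis; x outwards along the radius, z up. The cap's 62 mm length goes along x between two end walls 67 mm apart, 6 mm thick, 52 mm high; at each end two cheeks 9 mm long, 18 mm high, 37 mm apart in y. Broad faces (y) are open over 49 mm between the cheeks; the plate there is 4 mm below the floor
- gap (a point): loading point, fixed on the stand: where the nest's centre must come; 100 mm from the turning axis in the middle of the guard's gap, 30 mm above the bench; its x axis points to the turning axis
- wide_cap_mid (a point): centre, half-way up, of the thick bearing cap, a dark bridge-shaped block 62 mm long (x), 32 mm thick (y), 40 mm high (z), 0.3 to 0.5 kg, with a half-round cut-out of 18 mm radius, open in y, in its underside; stands on its two feet in one slot of the rack
- thin_cap_mid (a point): centre, half-way up, of the thin bearing cap: same shape, 62 mm long (x), 18 mm thick (y), 40 mm high; stands in the other slot of the rack and stays there
- rack_mid (a point): centre of the top of the wooden rack, 54 mm above the bench, fixed; 48 mm long (x), 96 mm wide (y). Three dividers 8 mm thick, 48 mm high on a 6 mm floor, make two slots 36 mm wide in y, open at the top and both x ends; the caps stand in them 22 mm to either side of the middle in y, length along x, and stick out 7 mm at each end
- oil_can_mid (a point): small oil can standing, body 80 mm across and 80 mm high, with a thin spout up to 174 mm; the point is 40 mm above the bench; the body's centre is 8 mm from it towards -y and the spout and trigger reach up to 49 mm from it
- ratchet_mid (a point): ratchet handle lying on the bench, 192 mm long (along y, head at -y), 33 mm wide, 32 mm high; the point is 12 mm above the bench at its middle
- tape_mid (a point): roll of tape lying flat, 105 mm across, 24 mm high; the point is its centre
- stand: fixed round stand of the carousel, origin on the axis at bench height, base 156 mm radius; x points away from the loading gap. Its guard: two 6 mm steel wires at 80 and 148 mm radius, 100 mm above the bench, on posts at 150 mm radius, all round except 54 degrees to either side of the loading point. The turning plate has 141 mm radius and its top at 26 mm
Mind the look-alikes: they are no part of the job. Leave any blue look-alike of the part that bears wide_cap_mid alone.

How it is judged:
By the outcome, as a careful person would: the job done as asked, in the order asked, and still so for the second after the job is handed in, with the robot touching nothing.
It also fails if it takes over 72 s, if anything falls off the work surface, if the arm or the gripper's body presses on something with over 40 N, if the wrist force passes 120 N, or if a joint passes its speed limit or range.

## Robot

A 6-joint arm with a two-finger parallel gripper is mounted at the origin on a cart in front of the work surface, level with it; the furniture and walls round the work are solid. World frame = base frame: x ahead of the robot, y to its left, z up, the work surface at z = 0. Lengths are in m, angles in rad, forces in N, time in s.
With the tool pointing down it reaches from about 0.25 to 0.775 m from the base axis. Payload 4 kg.
Tool frame: the origin (TCP) lies at the very end of the fingers, on their centre line; the grasp point (between the pads) lies 19 mm behind it; y points along the fingers, x is the direction in which the jaws open and shut, and the axes are right-handed (so a half turn about y gives the same grasp; the last joint's range is limited). The gripper opens to 94 mm and grips with 3 to 60 N. Pads are 16 mm wide; open, the fingers measure 119 mm over their backs; the gripper's body (75 mm by 177 mm) begins 78 mm behind the grasp point.
Start: joints at [1.157, 0.087, 1.371, -0, 1.684, -0.103], TCP at [0.168, 0.524, 0.206] pointing down, gripper open.
Joint ranges: [-3.1, 3.1], [-0.76, 2.03], [0.27, 2.55], [-1.08, 4.22], [0.17, 2.65], [-2.57, 2.57]. Speed limits (rad/s): [2.79, 2.79, 3.14, 3.14, 3.14, 3.14].

## Interface

Orientations are given as [roll, pitch, yaw] about the fixed x, y, z axes, in that order (R = Rz(yaw) Ry(pitch) Rx(roll)).
In Python, from bench import robot gives the robot as it stands.
- The arm moves only by the shell command python3 -m handwheel 'ROWS' [OPENING]. ROWS is JSON, a list of rows, each an object with "delta_pos": the shift along the tool's x, y, z in mm, a list of three; "yaw": the turn about the tool's y in rad. A call has 1 to 12 rows; each row is the pose to reach, as a shift and turn from the pose commanded when the call began, along the tool's axes at that moment; what a row does not reach only later rows make up. A row lasts 1/10 s, in which the tool goes at most 50 mm and 8.59 degrees, less where a joint would pass 70% of its speed; a pose out of reach is approached as far as the arm can. A call with a gripper value outside its range is refused whole. OPENING is the closure in counts, from 0 (fully open) to 255 (shut), set as the call begins (- or left out, the last holds). The fingers move at their own pace and stop on an object; the grip force is fixed at half the most. Time passes only in rows, so rows that repeat a pose let the fingers close. It gives the time, the measured TCP pose, the force and the opening at its end, in the units of the state.
- robot.get_obs(): the state, without advancing time (a new reading comes with each control period).
- robot.snapshot(name): name is "scene" or "side" or "wrist"; returns a dict with "image" (420x560x3 uint8, red, green, blue), "fx", "fy", "cx", "cy" (pixels), "rvec" (rotation vector, rad) and "tvec" (3), from world to camera coordinates, as OpenCV has them. Camera axes: x right, y down, z forward; pixel columns grow to the right and rows downward; lengths in m; the calibration is good to about 2 mm. A picture is of the moment at which its call begins. There is no depth.
- robot.close_job(): hands the job in, once; it reports no verdict.
The state is a dict: "time": time; "joint_positions": joint angles; "qvel": joint speeds; "joint_torque": joint torques, N m; "tool_pos": TCP position; "ee_rot": TCP orientation; "wrist_force": force on the tool from outside, world axes, zero at the start; "wrist_torque": the same for the moment, N m; "width": finger opening in m.
Only numpy, scipy, OpenCV 4.12 (cv2) and the standard library are available. Lean on these libraries where they do the work, as an engineer would, in place of code of your own. Each camera call takes 0.05 s, during which the arm holds its last target.

## Working session

There is one attempt and no reset: what is moved stays moved. The work goes in short steps, Python scripts to look and compute and a shell command to move; the robot and the scene stay as the last step left them, time stands still between calls to the robot, and variables do not carry over. Pictures are saved under pics/ and viewed, and the job is handed in when it is done.

```bash
ls; mkdir -p pics; python3 - <<'E'
from bench import robot
import cv2
o=robot.get_obs(); print(o)
for n in ["scene","side","wrist"]:
    s=robot.snapshot(n); cv2.imwrite(f"pics/{n}0.png",s["image"][:,:,::-1]); print(n,s["fx"],s["fy"],s["cx"],s["cy"],s["rvec"],s["tvec"])
E
```

```text
pics
{'time': 0.0, 'joint_positions': array([ 1.15691401e+00,  8.79866450e-02,  1.37225923e+00,  2.56100352e-06,
        1.68357767e+00, -1.03098844e-01]), 'qvel': array([ 0.00069926,  0.00092878,  0.00042029, -0.00131074, -0.00031399,
       -0.0003148 ]), 'joint_torque': array([-1.56386712e-03, -3.40169120e+01, -3.02430046e+01,  7.16681918e-02,
        3.26802337e-02, -1.50625842e-04]), 'tool_pos': array([0.16797502, 0.52314894, 0.20428435]), 'ee_rot': array([-1.5705642 ,  0.00221879,  1.2600134 ]), 'wrist_force': array([-0.13464768,  0.00914516, -0.46390294]), 'wrist_torque': array([0.01492594, 0.01734927, 0.00487292]), 'width': 0.09412516862971468}
scene 420.4166445632966 420.4166445632966 274.7798316356544 212.15881558119963 [ 2.08219994 -0.95290773  0.4568636 ] [-0.47034592  0.29850015  0.85816629]
side 447.1538495188815 447.1538495188815 292.3814161970496 207.55405852309784 [ 0.29361359 -2.79575721  1.21969428] [0.50814081 0.23603664 1.03381984]
wrist 359.42832058866395 359.42832058866395 279.5457559378457 209.25005485891424 [-2.34165441 -1.70602425 -0.24557697] [-0.54951178 -0.03001186  0.39154298]
```

View pics/scene0.png

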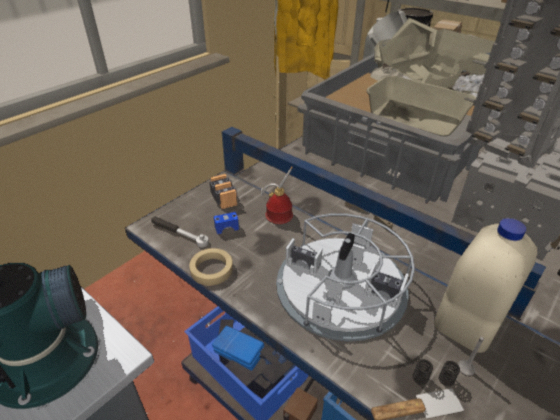

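View pics/side0.png

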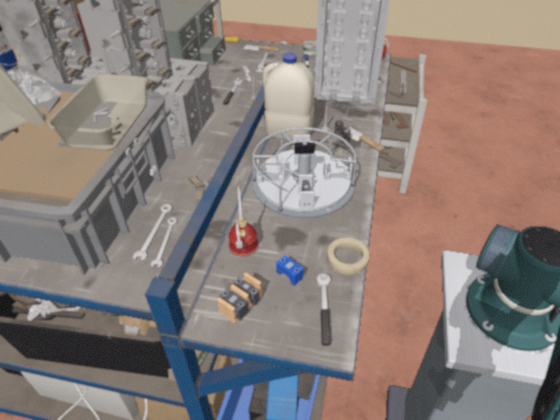

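View pics/wrist0.png

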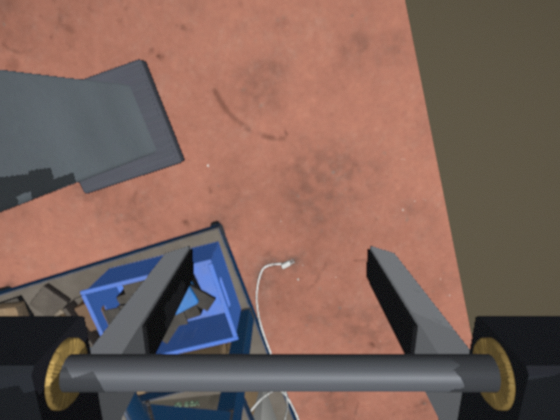

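```bash
cat > h.py <<'E'
import numpy as np, cv2
from bench import robot
class Cam:
    def __init__(s,d):
        s.im=np.ascontiguousarray(d["image"][:,:,::-1]); s.K=np.array([[d["fx"],0,d["cx"]],[0,d["fy"],d["cy"]],[0,0,1.]])
        s.rv=np.array(d["rvec"],float); s.t=np.array(d["tvec"],float); s.R=cv2.Rodrigues(s.rv)[0]; s.c=-s.R.T@s.t
    def proj(s,P): return cv2.projectPoints(np.array(P,float).reshape(-1,3),s.rv,s.t,s.K,None)[0][:,0]
    def ray(s,u,v): 
        d=s.R.T@np.linalg.inv(s.K)@np.array([u,v,1.]); return d/np.linalg.norm(d)
    def plane(s,u,v,z):
        d=s.ray(u,v); return s.c+d*(z-s.c[2])/d[2]
def tri(*cuv):
    A=np.zeros((3,3));b=np.zeros(3)
    for c,u,v in cuv:
        d=c.ray(u,v);M=np.eye(3)-np.outer(d,d);A+=M;b+=M@c.c
    p=np.linalg.solve(A,b); return p,[np.linalg.norm(np.cross(p-c.c,c.ray(u,v))) for c,u,v in cuv]
def snap(n): return Cam(robot.snapshot(n))
def crop(c,x,y,w,h,f,name,im=None):
    im=c.im if im is None else im
    r=cv2.resize(im[y:y+h,x:x+w],None,fx=f,fy=f,interpolation=cv2.INTER_CUBIC); cv2.imwrite("pics/"+name,r)
E
python3 - <<'E'
from h import *
s=snap("scene"); d=snap("side")
import pickle; pickle.dump((s,d),open("c0.pkl","wb"))
crop(s,265,200,160,140,5,"sc_car.png"); crop(d,240,120,130,100,6,"sd_car.png")
crop(s,120,160,190,140,4,"sc_l.png"); crop(d,200,220,180,130,4,"sd_l.png")
print(s.c,d.c)
E
```

```text
[-0.05718361 -0.67010958  0.77101244] [0.37972383 0.68937524 0.87365636]
```

View pics/sc_car.png

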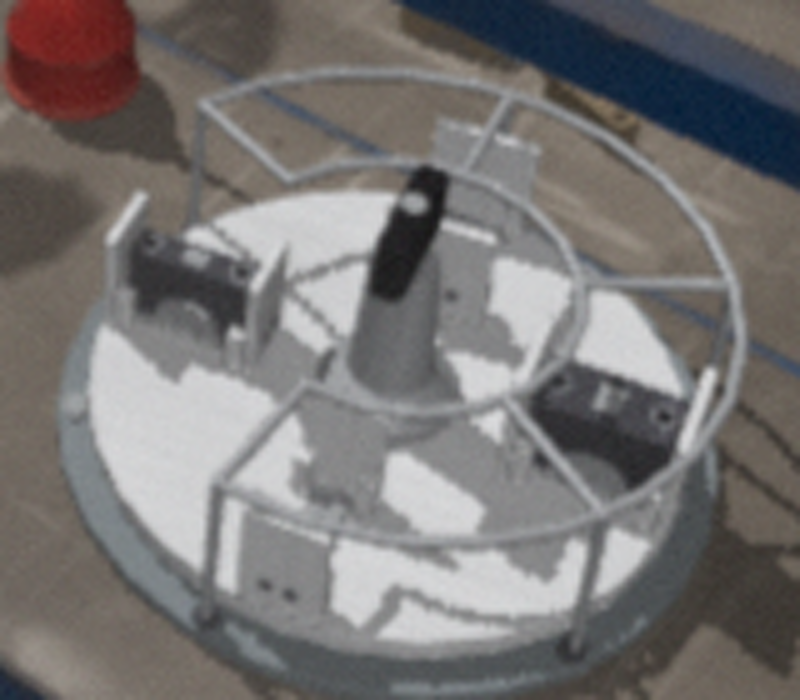

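View pics/sd_car.png

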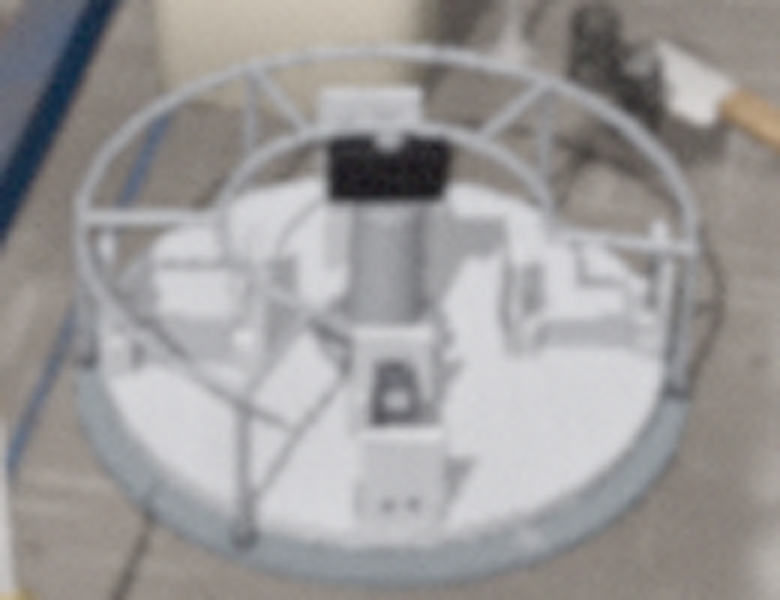

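View pics/sc_l.png

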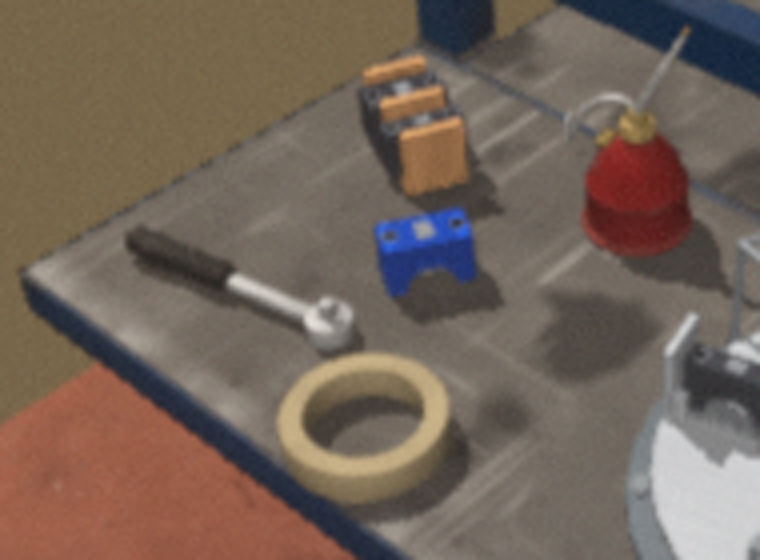

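View pics/sd_l.png

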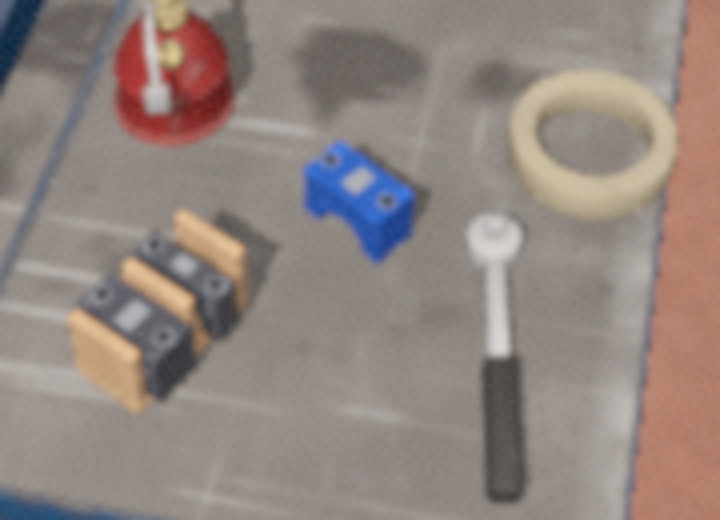

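```bash
python3 - <<'E'
from h import *
import pickle
s,d=pickle.load(open("c0.pkl","rb"))
S=lambda x,y:(s,265+x/5,200+y/5); D=lambda x,y:(d,240+x/6,120+y/6)
def p(n,*a): r=tri(*a); print(n,r[0].round(4),np.round(r[1],4))
p("handle dot",S(413,203),D(388,143))
h=tri(S(413,203),D(388,143))[0]
# guard gap posts tops
p("post A",S(203,103),D(78,215)); p("post B",S(215,485),D(690,247))
p("post Atop->D245,395?",S(203,103),D(243,395))
for n,x,y in [("A base",195,235),("B base",207,612)]: print(n,s.plane(265+x/5,200+y/5,.012).round(4))
for n,x,y in [("a",240,540),("b",682,388),("c",85,355)]: print(n,d.plane(240+x/6,120+y/6,.012).round(4))
for n,x,y in [("A top",203,103),("B top",215,485)]: print(n,s.plane(265+x/5,200+y/5,.1).round(4))
for n,x,y in [("a top",243,405),("b top",690,247)]: print(n,d.plane(240+x/6,120+y/6,.1).round(4))
# inner ends
for n,x,y in [("A in",290,180),("B in",308,387)]: print(n,s.plane(265+x/5,200+y/5,.1).round(4))
# handle ends top, at z from dot
for n,x,y in [("h far",430,172),("h near",390,292)]: print(n,s.plane(265+x/5,200+y/5,h[2]).round(4))
S=lambda x,y:(s,120+x/4,160+y/4); D=lambda x,y:(d,200+x/4,220+y/4)
L=lambda n,x,y,z,: print(n,"S",s.plane(120+x/4,160+y/4,z).round(4))
M=lambda n,x,y,z,: print(n,"D",d.plane(200+x/4,220+y/4,z).round(4))
for n,x,y in [("div1 a",72,318),("div1 b",138,345),("div2 a",128,265),("div2 b",192,302),("div3 a",180,215),("div3 b",242,250)]: M(n,x,y,.054)
for n,x,y in [("div1 a",365,73),("div1 b",424,60),("div2 a",382,105),("div2 b",440,90),("div3 a",405,133),("div3 b",463,120)]: L(n,x,y,.054)
M("thick label",131,317,.046);M("thin label",184,263,.046)
L("thick label",405,88,.046);L("thin label",422,119,.046)
L("blue c",424,229,.04);M("blue c",358,180,.04)
M("tape",593,140,.024);L("tape",364,420,.024)
L("oil",636,215,.04);M("oil",175,90,.04)
M("ratH",495,240,.02);M("ratE",503,492,.02)
E
```

```text
handle dot [ 0.5586 -0.3479  0.1447] [0.0017 0.0017]
post A [ 0.635  -0.2196  0.1354] [0.0524 0.0524]
post B [ 0.4108 -0.3565  0.099 ] [0.0004 0.0004]
post Atop->D245,395? [ 0.5967 -0.2056  0.0996] [0.0017 0.0017]
A base [ 0.5967 -0.207   0.012 ]
B base [ 0.4126 -0.3559  0.012 ]
a [ 0.5973 -0.2021  0.012 ]
b [ 0.4063 -0.3569  0.012 ]
c [ 0.7047 -0.3188  0.012 ]
A top [ 0.5986 -0.2057  0.1   ]
B top [ 0.4097 -0.3569  0.1   ]
a top [ 0.5935 -0.1968  0.1   ]
b top [ 0.4111 -0.3556  0.1   ]
A in [ 0.5804 -0.2717  0.1   ]
B in [ 0.4781 -0.3546  0.1   ]
h far [ 0.583  -0.3424  0.1447]
h near [ 0.5084 -0.3707  0.1447]
div1 a D [0.6553 0.1508 0.054 ]
div1 b D [0.6145 0.1601 0.054 ]
div2 a D [0.6361 0.1098 0.054 ]
div2 b D [0.5937 0.1267 0.054 ]
div3 a D [0.6174 0.0691 0.054 ]
div3 b D [0.5758 0.0861 0.054 ]
div1 a S [0.6152 0.1633 0.054 ]
div1 b S [0.6566 0.1423 0.054 ]
div2 a S [0.595  0.1229 0.054 ]
div2 b S [0.6365 0.1044 0.054 ]
div3 a S [0.582  0.0847 0.054 ]
div3 b S [0.6206 0.0644 0.054 ]
thick label D [0.6261 0.138  0.046 ]
thin label D [0.6077 0.0961 0.046 ]
thick label S [0.6288 0.1349 0.046 ]
thin label S [0.6093 0.0964 0.046 ]
blue c S [0.5264 0.009  0.04  ]
blue c D [0.5243 0.0104 0.04  ]
tape D [ 0.3899 -0.0652  0.024 ]
tape S [ 0.3868 -0.081   0.024 ]
oil S [ 0.6326 -0.0906  0.04  ]
oil D [ 0.6527 -0.037   0.04  ]
ratH D [0.4381 0.0222 0.02  ]
ratE D [0.4081 0.1863 0.02  ]
```

```bash
cat >> h.py <<'E'
from scipy.spatial.transform import Rotation as Rn
def pose():
    o=robot.get_obs(); R=Rn.from_euler("xyz",o["ee_rot"]).as_matrix(); return o,np.array(o["tool_pos"]),R
def psi(R): return np.arctan2(R[1,0],R[0,0])
def go(target,psid=None):
    "print tool-axis delta mm and yaw to reach world target & jaw direction (deg)"
    o,p,R=pose(); d=R.T@(np.array(target)-p)*1000
    y=0 if psid is None else -(np.radians(psid)-psi(R))
    q1=np.degrees(np.arctan2(target[1],target[0]))
    print("t",round(o["time"],2),"pos",p.round(4),"psi",np.degrees(psi(R)).round(2),"w",round(o["width"],4),"F",np.round(o["wrist_force"],1)); print(" delta",d.round(1),"yaw",round(float(y),3),"n rows>=",np.ceil(max(np.linalg.norm(d)/50,abs(y)/.15)), "q6 deg", None if psid is None else round(q1-psid,1))
E
python3 - <<'E'
from h import *
w=snap("wrist");o,p,R=pose()
print("cam in tool",R.T@(w.c-p),"cam axis in tool",(R.T@w.R.T).round(3).T)
go([.558,-.349,.28],-75)
E
```

```text
cam in tool [ 0.00042221 -0.17830165  0.08205502] cam axis in tool [[ 1.     0.    -0.001]
 [-0.001 -0.285 -0.959]
 [-0.     0.959 -0.285]]
t 0.3 pos [0.1681 0.5235 0.2051] psi 72.19 w 0.0936 F [ 0.2 -0.5 -0.7]
 delta [-711.5  -74.5 -638.1] yaw 2.569 n rows>= 20.0 q6 deg 43.0
```

```bash
python3 -m handwheel '[{"delta_pos":[-60,-12,-50],"yaw":0.15},{"delta_pos":[-100,-25,-90],"yaw":0.3},{"delta_pos":[-140,-37,-125],"yaw":0.45},{"delta_pos":[-180,-50,-160],"yaw":0.6},{"delta_pos":[-215,-62,-195],"yaw":0.75},{"delta_pos":[-250,-75,-230],"yaw":0.9},{"delta_pos":[-285,-75,-260],"yaw":1.05},{"delta_pos":[-320,-75,-290],"yaw":1.2},{"delta_pos":[-355,-75,-320],"yaw":1.35},{"delta_pos":[-390,-75,-350],"yaw":1.5},{"delta_pos":[-425,-75,-380],"yaw":1.65},{"delta_pos":[-460,-75,-410],"yaw":1.75}]'
python3 - <<'E'
from h import *
go([.558,-.349,.28],-75); print(robot.get_obs()["joint_positions"])
E
```

```text
time: 1.5
tool_pos: [0.409, -0.0199, 0.2808]
ee_rot: [-1.57, -0.001, -0.495]
wrist_force: [0.5, 1.1, 0.2]
width: 0.0937
t 1.5 pos [ 0.409  -0.0199  0.2808] psi -28.38 w 0.0937 F [0.5 1.1 0.2]
 delta [ 287.5    1.  -218.7] yaw 0.814 n rows>= 8.0 q6 deg 43.0
[-1.87619690e-01 -2.31661851e-01  1.52152349e+00  4.04890635e-04
  1.85032116e+00  3.07839758e-01]
```

```bash
python3 -m handwheel '[{"delta_pos":[36,0,-28],"yaw":0.1},{"delta_pos":[72,0,-55],"yaw":0.2},{"delta_pos":[108,0,-82],"yaw":0.3},{"delta_pos":[144,0,-110],"yaw":0.41},{"delta_pos":[180,0,-138],"yaw":0.52},{"delta_pos":[216,0,-165],"yaw":0.63},{"delta_pos":[252,0,-192],"yaw":0.74},{"delta_pos":[287,0,-219],"yaw":0.81},{"delta_pos":[287,0,-219],"yaw":0.81},{"delta_pos":[287,0,-219],"yaw":0.81}]'
python3 - <<'E'
from h import *
w=snap("wrist");cv2.imwrite("pics/w1.png",w.im)
import pickle;pickle.dump(w,open("w1.pkl","wb"))
go([.558,-.349,.28],-75)
E
```

```text
time: 2.5
tool_pos: [0.5587, -0.3467, 0.2784]
ee_rot: [-1.573, 0.003, -1.301]
wrist_force: [-0.2, 0.5, -0.5]
width: 0.094
t 2.55 pos [ 0.5587 -0.3457  0.28  ] psi -74.45 w 0.0938 F [-0.1 -0.1  0.4]
 delta [ 3.  -0.  -1.6] yaw 0.01 n rows>= 1.0 q6 deg 43.0
```

View pics/w1.png

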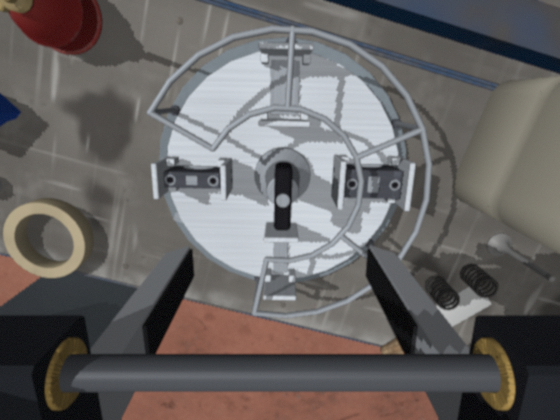

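```bash
python3 - <<'E'
from h import *
import pickle
w=pickle.load(open("w1.pkl","rb")); s,d=pickle.load(open("c0.pkl","rb"))
crop(w,245,90,90,160,4,"w1c.png")
o=w.im[150:240,262:305].max(2)<45
m=o.astype(np.uint8); n,l,st,ce=cv2.connectedComponentsWithStats(m); i=1+st[1:,4].argmax()
ys,xs=np.nonzero(l==i); r=cv2.minAreaRect(np.c_[xs+262,ys+150].astype(np.float32)); print(st[i],r)
b=cv2.boxPoints(r);print(b)
for z in(.145,):
    P=[w.plane(*q,z).round(4) for q in b]; print(P, np.mean(P,0))
# nest walls of wide nest, z ~0.082 top
E
```

```text
[ 13  13  18  35 486] ((283.1584167480469, 179.4158477783203), (17.114639282226562, 33.63225555419922), 5.710593223571777)
[[272.97028 195.29703]
 [276.31683 161.8317 ]
 [293.34656 163.53467]
 [290.      197.     ]]
[array([ 0.5617, -0.3395,  0.145 ]), array([ 0.5915, -0.3344,  0.145 ]), array([ 0.594 , -0.3491,  0.145 ]), array([ 0.5642, -0.3546,  0.145 ])] [ 0.57785 -0.3444   0.145  ]
```

View pics/w1c.png

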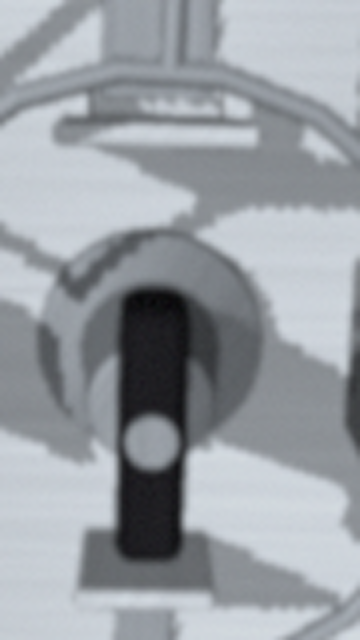

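```bash
python3 - <<'E'
from h import *
import pickle
w=pickle.load(open("w1.pkl","rb")); s,d=pickle.load(open("c0.pkl","rb"))
W=lambda x,y:(245+x/4,90+y/4)
for z in (.145,.14):
    a=[w.plane(*W(x,y),z) for x,y in [(118,545),(121,330),(184,545),(187.5,330),(152,441)]]
    print(z,a[4].round(4),[np.degrees(np.arctan2(*(a[i+1]-a[i])[1::-1])).round(2) for i in(0,2)],[np.linalg.norm(a[2]-a[0])])
print(tri((w,*W(152,441)),(s,347.6,240.6),(d,304.7,143.8)))
# column base/hub ring circle centre ; outer post corners
print("postA",w.plane(150,112,.1),"postB",w.plane(255,313,.1))
# thin/thick cap labels z=.07
print(w.plane(193,181,.07),w.plane(375,184,.07))
E
```

```text
0.145 [ 0.5596 -0.3494  0.145 ] [np.float64(14.44), np.float64(15.07)] [np.float64(0.015140924621735424)]
0.14 [ 0.5583 -0.3498  0.14  ] [np.float64(14.44), np.float64(15.07)] [np.float64(0.015383824287281935)]
(array([ 0.55895693, -0.34861069,  0.14446971]), [np.float64(0.0009584880929556529), np.float64(0.001600982480636513), np.float64(0.0019880384671830736)])
postA [ 0.59839495 -0.20640821  0.1       ] postB [ 0.41208214 -0.35787372  0.1       ]
[ 0.53493677 -0.2541865   0.07      ] [ 0.58498391 -0.4477051   0.07      ]
```

```bash
python3 - <<'E'
from h import *
go([.5593,-.3493,.117],-75.3)
E
```

```text
t 2.55 pos [ 0.5587 -0.3457  0.28  ] psi -74.45 w 0.0938 F [-0.1 -0.1  0.4]
 delta [  3.9 163.   -0.3] yaw 0.015 n rows>= 4.0 q6 deg 43.3
```

```bash
python3 -m handwheel '[{"delta_pos":[3.5,35,-0.5],"yaw":0.01},{"delta_pos":[3.5,70,-0.5],"yaw":0.01},{"delta_pos":[3.5,105,-0.5],"yaw":0.01},{"delta_pos":[3.5,135,-0.5],"yaw":0.01},{"delta_pos":[3.5,155,-0.5],"yaw":0.01},{"delta_pos":[3.5,163,-0.5],"yaw":0.01},{"delta_pos":[3.5,163,-0.5],"yaw":0.01}]' 
python3 - <<'E'
from h import *
go([.5593,-.3493,.117],-75.3)
w=snap("wrist");cv2.imwrite("pics/w2.png",w.im)
E
```

```text
time: 3.25
tool_pos: [0.5589, -0.348, 0.1177]
ee_rot: [-1.571, 0.001, -1.308]
wrist_force: [-0.5, -0.0, -0.3]
width: 0.0939
t 3.25 pos [ 0.5589 -0.348   0.1177] psi -74.97 w 0.0939 F [-0.5 -0.  -0.3]
 delta [1.3 0.7 0.1] yaw 0.006 n rows>= 1.0 q6 deg 43.3
```

View pics/w2.png

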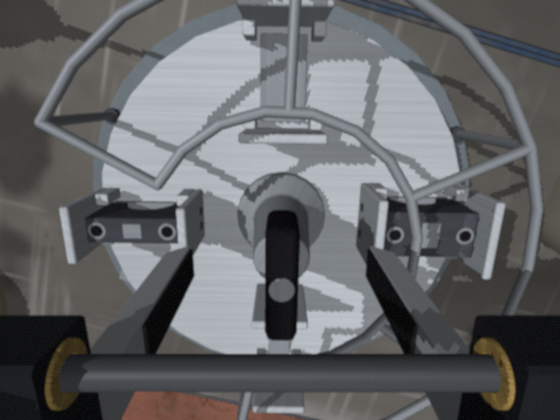

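```bash
python3 -m handwheel '[{"delta_pos":[1,1,0],"yaw":0.005},{"delta_pos":[1,1,0],"yaw":0.005},{"delta_pos":[1,1,0],"yaw":0.005},{"delta_pos":[1,1,0],"yaw":0.005},{"delta_pos":[1,1,0],"yaw":0.005},{"delta_pos":[1,1,0],"yaw":0.005},{"delta_pos":[1,1,0],"yaw":0.005},{"delta_pos":[1,1,0],"yaw":0.005}]' 255
python3 - <<'E'
from h import *
go([.5593,-.3493,.117],39)
E
```

```text
time: 4.1
tool_pos: [0.5595, -0.3505, 0.1163]
ee_rot: [-1.571, 0.0, -1.315]
wrist_force: [0.0, -0.3, -0.0]
width: 0.0332
t 4.1 pos [ 0.5595 -0.3505  0.1163] psi -75.34 w 0.0332 F [ 0.  -0.3 -0. ]
 delta [-1.3 -0.7  0.1] yaw -1.996 n rows>= 14.0 q6 deg -71.0
```

```bash
python3 -m handwheel '[{"delta_pos":[0,0,0],"yaw":0},{"delta_pos":[0,0,0],"yaw":0},{"delta_pos":[0,0,0],"yaw":0},{"delta_pos":[0,0,0],"yaw":0},{"delta_pos":[0,0,0],"yaw":0}]' 255
python3 - <<'E'
from h import *
go([.5593,-.3493,.117],39)
E
```

```text
time: 4.6
tool_pos: [0.5591, -0.3488, 0.1163]
ee_rot: [-1.571, 0.004, -1.315]
wrist_force: [-1.3, 4.6, 1.6]
width: 0.0156
t 4.6 pos [ 0.5591 -0.3488  0.1163] psi -75.32 w 0.0156 F [-1.3  4.6  1.6]
 delta [ 0.5 -0.7  0.1] yaw -1.995 n rows>= 14.0 q6 deg -71.0
```

```bash
python3 -m handwheel '[{"delta_pos":[0,0,0],"yaw":-0.05},{"delta_pos":[0,0,0],"yaw":-0.15},{"delta_pos":[0,0,0],"yaw":-0.25},{"delta_pos":[0,0,0],"yaw":-0.35},{"delta_pos":[0,0,0],"yaw":-0.45},{"delta_pos":[0,0,0],"yaw":-0.55},{"delta_pos":[0,0,0],"yaw":-0.65},{"delta_pos":[0,0,0],"yaw":-0.75},{"delta_pos":[0,0,0],"yaw":-0.85},{"delta_pos":[0,0,0],"yaw":-0.95},{"delta_pos":[0,0,0],"yaw":-1.0},{"delta_pos":[0,0,0],"yaw":-1.0}]'
python3 - <<'E'
from h import *
go([.5593,-.3493,.117],39)
E
```

```text
time: 5.8
tool_pos: [0.5586, -0.3484, 0.1163]
ee_rot: [-1.568, 0.004, -0.313]
wrist_force: [-3.8, 6.4, 1.4]
width: 0.016
t 5.8 pos [ 0.5586 -0.3484  0.1163] psi -17.93 w 0.016 F [-3.8  6.4  1.4]
 delta [ 0.9 -0.7 -0.7] yaw -0.994 n rows>= 7.0 q6 deg -71.0
```

```bash
python3 -m handwheel '[{"delta_pos":[0,0,0],"yaw":-0.1},{"delta_pos":[0,0,0],"yaw":-0.2},{"delta_pos":[0,0,0],"yaw":-0.3},{"delta_pos":[0,0,0],"yaw":-0.4},{"delta_pos":[0,0,0],"yaw":-0.5},{"delta_pos":[0,0,0],"yaw":-0.6},{"delta_pos":[0,0,0],"yaw":-0.7},{"delta_pos":[0,0,0],"yaw":-0.8},{"delta_pos":[0,0,0],"yaw":-0.9},{"delta_pos":[0,0,0],"yaw":-0.97},{"delta_pos":[0,0,0],"yaw":-0.995},{"delta_pos":[0,0,0],"yaw":-0.995}]'
python3 - <<'E'
from h import *
go([.5593,-.3493,.117],39)
w=snap("wrist");s=snap("scene");d=snap("side")
cv2.imwrite("pics/w3.png",w.im); crop(s,265,200,160,140,5,"s3.png");crop(d,240,120,130,100,6,"d3.png")
E
```

```text
time: 7.0
tool_pos: [0.5581, -0.3486, 0.1163]
ee_rot: [-1.565, 0.0, 0.681]
wrist_force: [-4.6, 5.5, 2.3]
width: 0.0155
t 7.0 pos [ 0.5581 -0.3486  0.1163] psi 39.01 w 0.0155 F [-4.6  5.5  2.3]
 delta [ 0.5 -0.7 -1.3] yaw 0.0 n rows>= 1.0 q6 deg -71.0
```

View pics/w3.png

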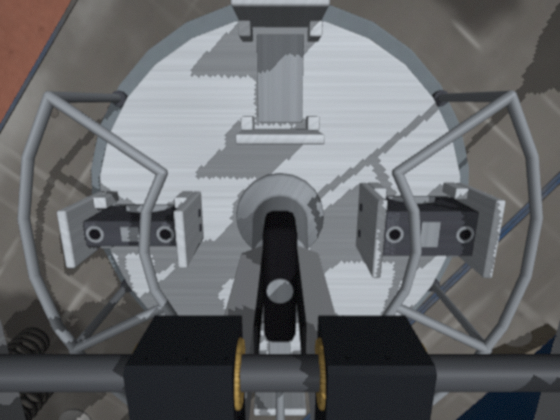

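```bash
python3 -m handwheel '[{"delta_pos":[0,0,0],"yaw":0},{"delta_pos":[0,0,0],"yaw":0},{"delta_pos":[0,0,0],"yaw":0},{"delta_pos":[0,0,0],"yaw":0},{"delta_pos":[0,0,0],"yaw":0},{"delta_pos":[0,-40,0],"yaw":0},{"delta_pos":[0,-80,0],"yaw":0},{"delta_pos":[0,-120,0],"yaw":0},{"delta_pos":[0,-160,0],"yaw":0},{"delta_pos":[0,-163,0],"yaw":0},{"delta_pos":[0,-163,0],"yaw":0}]' 0
python3 - <<'E'
from h import *
go([.5593,-.3493,.117],39)
w=snap("wrist")
import pickle;pickle.dump(w,open("w4.pkl","wb"))
cv2.imwrite("pics/w4.png",w.im); crop(w,150,10,260,180,3,"w4c.png")
E
```

```text
time: 8.25
tool_pos: [0.5601, -0.351, 0.2813]
ee_rot: [-1.575, -0.001, 0.68]
wrist_force: [0.5, -0.5, -0.4]
width: 0.0935
t 8.25 pos [ 0.5601 -0.351   0.2813] psi 38.96 w 0.0935 F [ 0.5 -0.5 -0.4]
 delta [  0.3 164.3   2.5] yaw -0.001 n rows>= 4.0 q6 deg -71.0
```

View pics/w4.png

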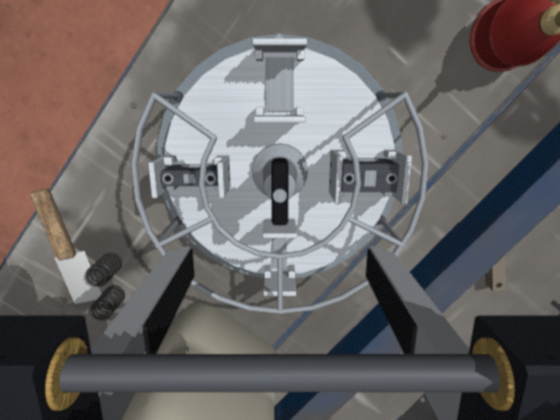

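View pics/w4c.png

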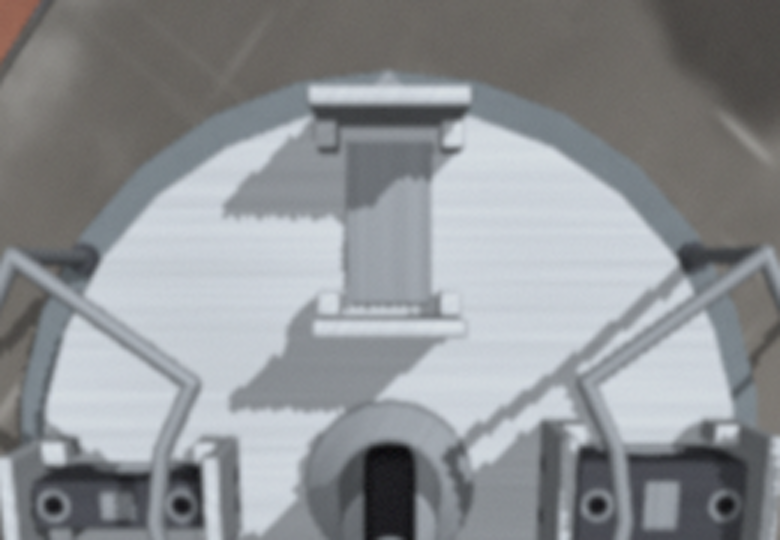

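```bash
python3 - <<'E'
from h import *
import pickle
w=pickle.load(open("w4.pkl","rb"))
W=lambda x,y,z:w.plane(150+x/3,10+y/3,z)
ang=lambda v:np.degrees(np.arctan2(v[1],v[0]))
A=np.array([.5595,-.3495,0])
o1,o2=W(308,86,.082),W(472,86,.082);i1,i2=W(313,325,.082),W(467,325,.082)
print("outer",(o1+o2)/2,"inner",(i1+i2)/2,ang((o1+o2)/2-(i1+i2)/2),ang((o1+o2)/2-A), ang(o1-o2)-90,np.linalg.norm(o1-o2))
f=[W(*p,.03) for p in [(346,145),(433,145),(346,300),(432,300)]]
print("floor mid",np.mean(f,0),ang(f[0]-f[2]),ang(f[1]-f[3]),ang(np.mean(f,0)-A))
pa,pb=W(10,255,.1),W(768,255,.1);qa,qb=W(196,383,.1),W(584,382,.1)
print("posts",pa,pb,ang(pa-pb)+90,"inner",qa,qb,ang(qa-qb)+90)
print("mark",W(389,76,.02),ang(W(389,76,.02)-A))
h=W(390,530+0,.145);print(w.plane(280,196,.145))
E
```

```text
outer [ 0.47313972 -0.24064639  0.082     ] inner [ 0.51974424 -0.29835892  0.082     ] 128.92186297482547 128.42713491902649 -231.08659416552075 0.052453046733423346
floor mid [ 0.49790052 -0.27154597  0.03      ] 128.2481014366474 129.1817107303074 128.31588302454028
posts [ 0.4117372  -0.35675286  0.1       ] [ 0.59914181 -0.20552417  0.1       ] -51.097737656247375 inner [ 0.48123896 -0.35213775  0.1       ] [ 0.58019655 -0.27189282  0.1       ] -50.96132876617736
mark [ 0.46492589 -0.23081019  0.02      ] 128.5484483894751
[ 0.56062864 -0.3492563   0.145     ]
```

```bash
python3 - <<'E'
from h import *
go([.60,.11,.25],-25)
E
```

```text
t 8.3 pos [ 0.5595 -0.3506  0.2788] psi 38.96 w 0.0936 F [-1.1  0.   0.1]
 delta [321.1  28.9 332.7] yaw 1.116 n rows>= 10.0 q6 deg 35.4
```

```bash
python3 -m handwheel '[{"delta_pos":[32,0,33],"yaw":0.12},{"delta_pos":[64,0,66],"yaw":0.24},{"delta_pos":[96,0,100],"yaw":0.36},{"delta_pos":[128,0,133],"yaw":0.48},{"delta_pos":[160,0,166],"yaw":0.6},{"delta_pos":[192,0,200],"yaw":0.72},{"delta_pos":[224,5,233],"yaw":0.84},{"delta_pos":[256,12,266],"yaw":0.96},{"delta_pos":[288,20,300],"yaw":1.08},{"delta_pos":[321,29,333],"yaw":1.116},{"delta_pos":[321,29,333],"yaw":1.116},{"delta_pos":[321,29,333],"yaw":1.116}]'
python3 - <<'E'
from h import *
go([.60,.11,.25],-25)
w=snap("wrist")
import pickle;pickle.dump(w,open("w5.pkl","wb"))
cv2.imwrite("pics/w5.png",w.im)
E
```

```text
time: 9.5
tool_pos: [0.5985, 0.111, 0.247]
ee_rot: [-1.574, 0.005, -0.433]
wrist_force: [-0.6, -0.1, -0.2]
width: 0.0938
t 9.5 pos [0.5985 0.111  0.247 ] psi -24.83 w 0.0938 F [-0.6 -0.1 -0.2]
 delta [ 1.8 -3.  -0.3] yaw 0.003 n rows>= 1.0 q6 deg 35.4
```

View pics/w5.png

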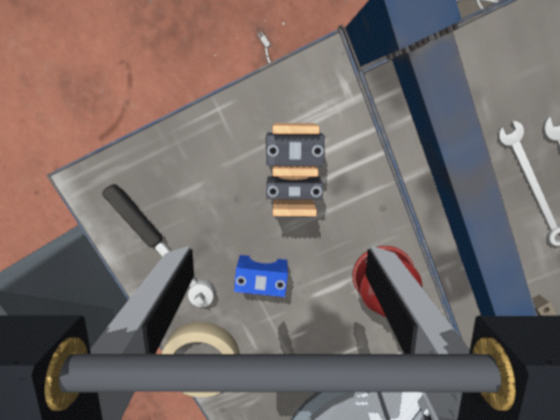

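```bash
python3 - <<'E'
from h import *
import pickle
w=pickle.load(open("w5.pkl","rb")); s,d=pickle.load(open("c0.pkl","rb"))
crop(w,240,100,220,150,3.6,"w5c.png")
print("label",w.plane(295,150.5,.046), tri((w,295,150.5),(d,200+131/4,220+317/4),(s,120+405/4,160+88/4)))
print("thin",w.plane(295,190.5,.046))
print("rail foot",w.plane(375,130,0))
# rail top: scene rail lower-left edge... 
print("rail side top edge", [d.plane(205,205,z).round(3) for z in(.05,.1,.15)])
E
```

```text
label [0.6281214  0.13589088 0.046     ] (array([0.62807746, 0.13594975, 0.04464409]), [np.float64(0.0002393152027999575), np.float64(0.001650508277997969), np.float64(0.0015450566533381433)])
thin [0.61044053 0.09651479 0.046     ]
rail foot [0.72086031 0.11235121 0.        ]
rail side top edge [array([ 0.791, -0.139,  0.05 ]), array([ 0.766, -0.089,  0.1  ]), array([ 0.741, -0.038,  0.15 ])]
```

View pics/w5c.png

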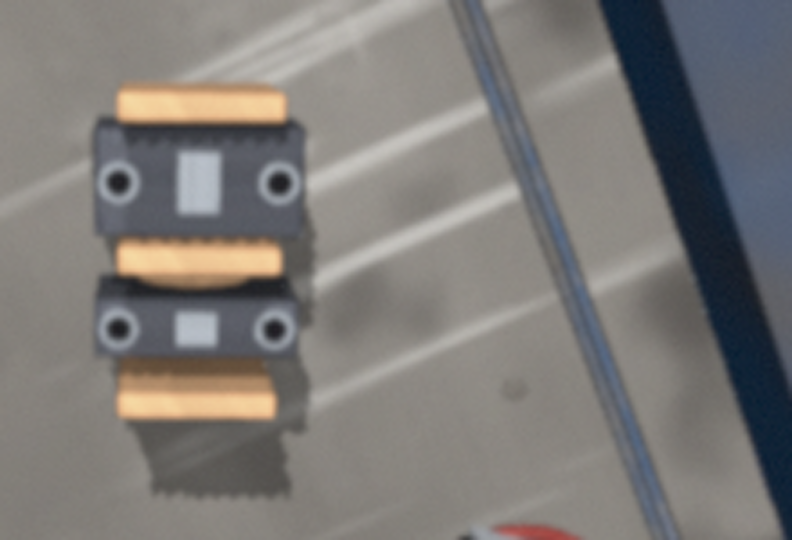

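```bash
python3 - <<'E'
from h import *
import pickle
s,d=pickle.load(open("c0.pkl","rb"))
crop(s,200,110,200,150,4,"s_rail.png")
crop(d,140,150,160,180,4*.8,"d_rail.png")
E
```

```text
(no output)
```

View pics/s_rail.png

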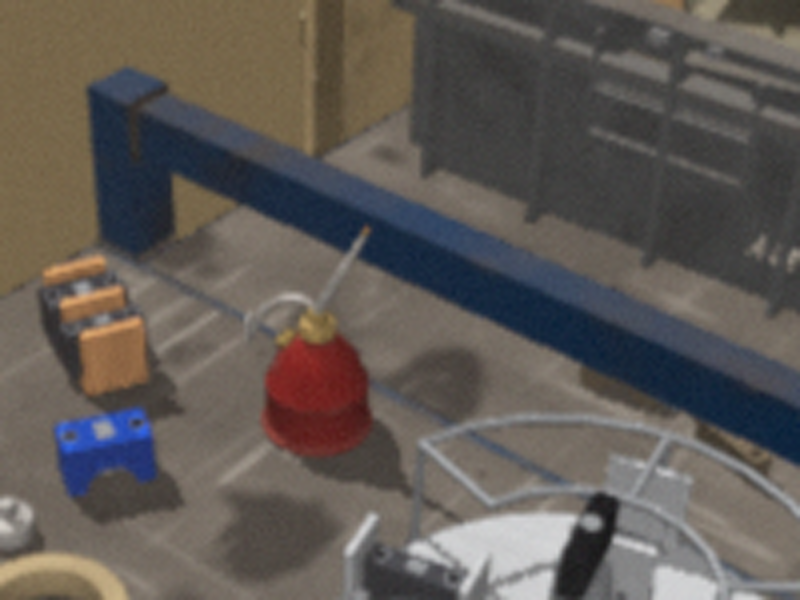

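View pics/d_rail.png

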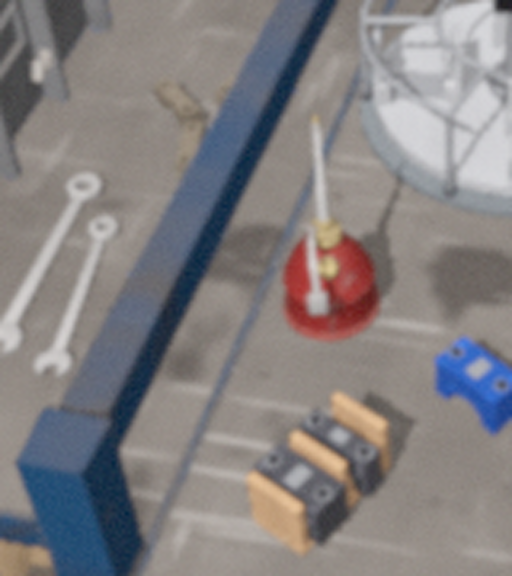

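```bash
python3 - <<'E'
from h import *
import pickle
s,d=pickle.load(open("c0.pkl","rb"));w=pickle.load(open("w5.pkl","rb"))
S=lambda x,y:s.ray(200+x/4,110+y/4);D=lambda x,y:d.ray(140+x/3.2,150+y/3.2);W=lambda x,y:w.ray(240+x/3.6,100+y/3.6)
pl=lambda c,a,b:(np.cross(a,b),c.c)
def line(P,Q,y):
    A=np.array([P[0],Q[0],[0,1,0]]);b=[P[0]@P[1],Q[0]@Q[1],y];return np.linalg.solve(A,b)
ps=pl(s,S(172,175),S(800,455));pw=pl(w,W(605,0),W(780,510));pd=pl(d,D(120,455),D(330,15))
for y in(.17,.1,0): print(line(ps,pw,y).round(3),line(ps,pd,y).round(3))
E
```

```text
[0.739 0.17  0.089] [0.731 0.17  0.095]
[0.738 0.1   0.091] [0.731 0.1   0.097]
[0.737 0.    0.095] [0.731 0.    0.1  ]
```

```bash
python3 - <<'E'
from h import *
go([.628,.136,.014],-25)
E
```

```text
t 9.55 pos [0.599  0.1099 0.2481] psi -24.95 w 0.0936 F [-0.8  0.3  0.8]
 delta [ 16.1 233.9  36.5] yaw 0.001 n rows>= 5.0 q6 deg 37.2
```

```bash
python3 -m handwheel '[{"delta_pos":[8,20,18],"yaw":0},{"delta_pos":[15.5,50,36],"yaw":0},{"delta_pos":[15.5,85,36],"yaw":0},{"delta_pos":[15.5,120,36],"yaw":0},{"delta_pos":[15.5,145,36],"yaw":0},{"delta_pos":[15.5,150,36],"yaw":0},{"delta_pos":[15.5,150,36],"yaw":0}]'
python3 - <<'E'
from h import *
go([.628,.136,.014],-25)
w=snap("wrist")
cv2.imwrite("pics/w6.png",w.im)
E
```

```text
time: 10.25
tool_pos: [0.6286, 0.1347, 0.0995]
ee_rot: [-1.572, 0.002, -0.438]
wrist_force: [0.8, -0.5, -0.3]
width: 0.0939
t 10.25 pos [0.6286 0.1347 0.0995] psi -25.1 w 0.0939 F [ 0.8 -0.5 -0.3]
 delta [-0.9 85.5  1.1] yaw -0.002 n rows>= 2.0 q6 deg 37.2
```

View pics/w6.png

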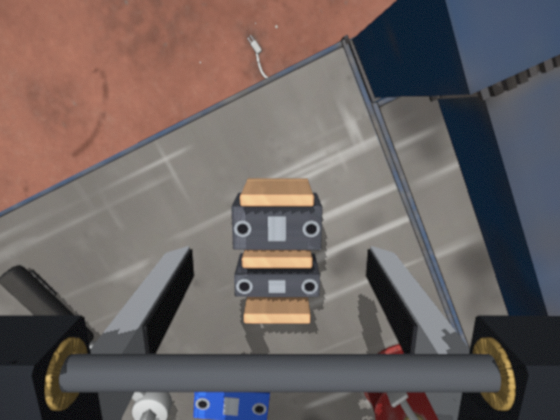

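```bash
python3 - <<'E'
from h import *
w=snap("wrist")
print(w.plane(277,229,.046)); go(list(w.plane(277,229,.046)[:2])+[.014],-25)
E
```

```text
[0.62910872 0.13563074 0.046     ]
t 10.35 pos [0.6303 0.1355 0.1026] psi -25.06 w 0.0942 F [-0.7  0.7  0.7]
 delta [-1.4 88.5 -0.5] yaw -0.001 n rows>= 2.0 q6 deg 37.2
```

```bash
python3 -m handwheel '[{"delta_pos":[-1.5,20,0],"yaw":0},{"delta_pos":[-1.5,45,0],"yaw":0},{"delta_pos":[-1.5,70,0],"yaw":0},{"delta_pos":[-1.5,82,0],"yaw":0},{"delta_pos":[-1.5,87,0],"yaw":0},{"delta_pos":[-1.5,87,0],"yaw":0}]'
python3 - <<'E'
from h import *
go([.628,.136,.014],-25)
E
```

```text
time: 10.95
tool_pos: [0.6283, 0.1369, 0.0143]
ee_rot: [-1.57, -0.001, -0.436]
wrist_force: [-0.2, 0.2, 0.1]
width: 0.0938
t 10.95 pos [0.6283 0.1369 0.0143] psi -24.98 w 0.0938 F [-0.2  0.2  0.1]
 delta [ 0.2  0.3 -1. ] yaw 0.0 n rows>= 1.0 q6 deg 37.2
```

```bash
python3 -m handwheel '[{"delta_pos":[0,0,0],"yaw":0},{"delta_pos":[0,0,0],"yaw":0},{"delta_pos":[0,0,0],"yaw":0},{"delta_pos":[0,0,0],"yaw":0},{"delta_pos":[0,0,0],"yaw":0},{"delta_pos":[0,0,0],"yaw":0},{"delta_pos":[0,0,0],"yaw":0},{"delta_pos":[0,0,0],"yaw":0}]' 255
python3 - <<'E'
from h import *
go([.628,.136,.1],-25)
w=snap("wrist")
cv2.imwrite("pics/w7.png",w.im)
E
```

```text
time: 11.75
tool_pos: [0.6278, 0.137, 0.0139]
ee_rot: [-1.57, -0.0, -0.436]
wrist_force: [-0.7, -0.1, 3.7]
width: 0.0619
t 11.75 pos [0.6278 0.137  0.0139] psi -24.98 w 0.0619 F [-0.7 -0.1  3.7]
 delta [  0.7 -86.1  -0.8] yaw 0.0 n rows>= 2.0 q6 deg 37.2
```

View pics/w7.png

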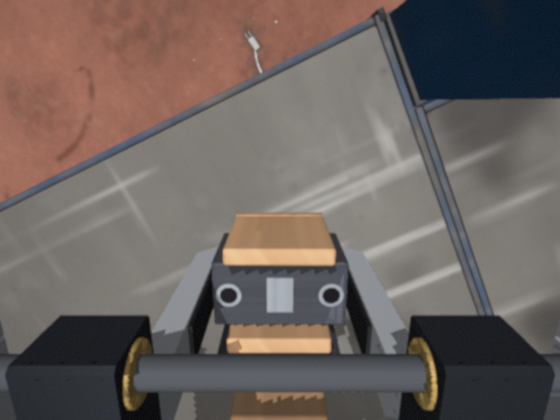

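```bash
python3 -m handwheel '[{"delta_pos":[0,-5,0],"yaw":0},{"delta_pos":[0,-20,0],"yaw":0},{"delta_pos":[0,-40,0],"yaw":0},{"delta_pos":[0,-65,0],"yaw":0},{"delta_pos":[0,-90,0],"yaw":0},{"delta_pos":[0,-105,0],"yaw":0},{"delta_pos":[0,-110,0],"yaw":0},{"delta_pos":[0,-110,0],"yaw":0}]'
python3 - <<'E'
from h import *
go([.50,.12,.1],-25)
w=snap("wrist")
cv2.imwrite("pics/w8.png",w.im)
s=snap("scene");d=snap("side")
a=s.im[150:250,180:280];b=d.im[230:330,180:280]
cv2.imwrite("pics/sd8.png",cv2.resize(np.hstack([a,b]),None,fx=4,fy=4,interpolation=2))
E
```

```text
time: 12.6
tool_pos: [0.6279, 0.1369, 0.124]
ee_rot: [-1.57, -0.001, -0.436]
wrist_force: [0.2, 0.2, -3.2]
width: 0.0619
t 12.6 pos [0.6279 0.1369 0.124 ] psi -24.98 w 0.0619 F [ 0.2  0.2 -3.2]
 delta [-108.8   23.8  -69.3] yaw 0.0 n rows>= 3.0 q6 deg 38.5
```

View pics/w8.png

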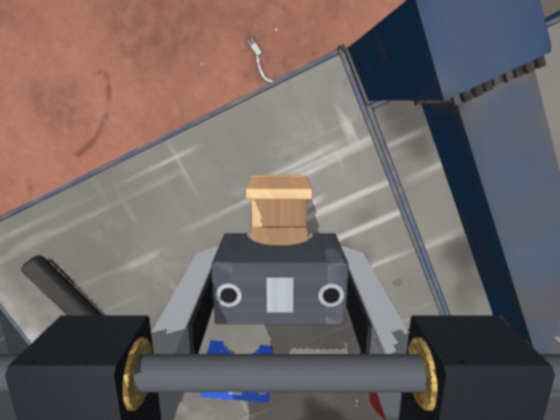

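View pics/sd8.png

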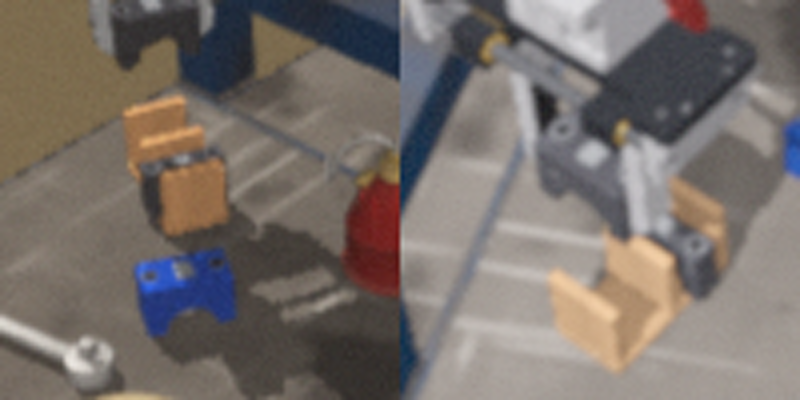

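```bash
python3 -m handwheel '[{"delta_pos":[-20,0,-13],"yaw":0},{"delta_pos":[-50,0,-32],"yaw":0},{"delta_pos":[-80,0,-51],"yaw":0},{"delta_pos":[-100,20,-64],"yaw":0},{"delta_pos":[-109,50,-69],"yaw":0},{"delta_pos":[-109,80,-69],"yaw":0},{"delta_pos":[-109,100,-69],"yaw":0},{"delta_pos":[-109,108,-69],"yaw":0},{"delta_pos":[-109,111,-69],"yaw":0},{"delta_pos":[-109,111,-69],"yaw":0}]'
python3 - <<'E'
from h import *
go([.50,.12,.008],-25)
s=snap("scene");crop(s,170,170,150,120,5,"s9.png")
E
```

```text
time: 13.75
tool_pos: [0.5, 0.1205, 0.0125]
ee_rot: [-1.571, 0.0, -0.436]
wrist_force: [0.4, -0.7, -2.5]
width: 0.062
t 13.75 pos [0.5    0.1205 0.0125] psi -24.98 w 0.062 F [ 0.4 -0.7 -2.5]
 delta [ 0.2  4.5 -0.4] yaw 0.0 n rows>= 1.0 q6 deg 38.5
```

View pics/s9.png

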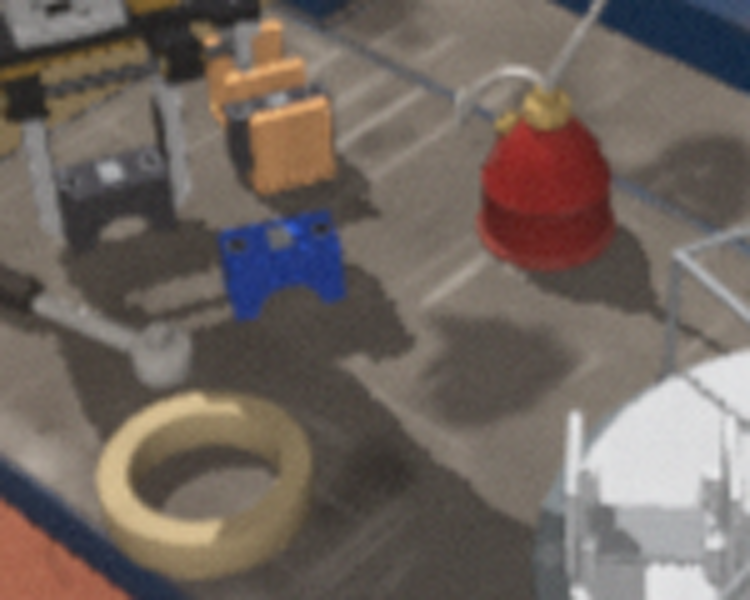

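```bash
python3 -m handwheel '[{"delta_pos":[0,1,0],"yaw":0},{"delta_pos":[0,2,0],"yaw":0},{"delta_pos":[0,3,0],"yaw":0},{"delta_pos":[0,3,0],"yaw":0}]'
```

```text
time: 14.2
tool_pos: [0.4998, 0.1204, 0.0096]
ee_rot: [-1.571, -0.0, -0.436]
wrist_force: [0.1, 0.1, -2.5]
width: 0.0621
```

```bash
python3 -m handwheel '[{"delta_pos":[0,0.5,0],"yaw":0},{"delta_pos":[0,1,0],"yaw":0},{"delta_pos":[0,1,0],"yaw":0}]'
```

```text
time: 14.5
tool_pos: [0.4997, 0.1204, 0.0083]
ee_rot: [-1.571, 0.0, -0.436]
wrist_force: [0.3, -0.7, -2.6]
width: 0.0617
```

```bash
python3 -m handwheel '[{"delta_pos":[0,0.5,0],"yaw":0},{"delta_pos":[0,1,0],"yaw":0},{"delta_pos":[0,1,0],"yaw":0}]'; python3 -m handwheel '[{"delta_pos":[0,0.5,0],"yaw":0},{"delta_pos":[0,1,0],"yaw":0},{"delta_pos":[0,1,0],"yaw":0}]'
```

```text
time: 14.8
tool_pos: [0.4998, 0.1204, 0.0079]
ee_rot: [-1.571, -0.0, -0.436]
wrist_force: [-1.4, 0.1, 0.3]
width: 0.0621
time: 15.1
tool_pos: [0.4998, 0.1205, 0.0079]
ee_rot: [-1.571, -0.0, -0.436]
wrist_force: [-4.5, 0.1, 7.0]
width: 0.0622
```

```bash
python3 -m handwheel '[{"delta_pos":[0,-1,0],"yaw":0},{"delta_pos":[0,-1,0],"yaw":0}]'; python3 -m handwheel '[{"delta_pos":[0,0,0],"yaw":0},{"delta_pos":[0,0,0],"yaw":0},{"delta_pos":[0,0,0],"yaw":0},{"delta_pos":[0,0,0],"yaw":0},{"delta_pos":[0,0,0],"yaw":0}]' 50
python3 - <<'E'
from h import *
go([.50,.12,.11],-25)
E
```

```text
time: 15.3
tool_pos: [0.4999, 0.1205, 0.0079]
ee_rot: [-1.57, -0.0, -0.436]
wrist_force: [-2.6, -0.7, 3.5]
width: 0.0617
time: 15.8
tool_pos: [0.4998, 0.1204, 0.0074]
ee_rot: [-1.571, -0.0, -0.436]
wrist_force: [0.4, 0.0, 0.0]
width: 0.0754
t 15.8 pos [0.4998 0.1204 0.0074] psi -24.98 w 0.0754 F [0.4 0.  0. ]
 delta [   0.4 -102.6   -0.3] yaw 0.0 n rows>= 3.0 q6 deg 38.5
```

```bash
python3 -m handwheel '[{"delta_pos":[0,-15,0],"yaw":0},{"delta_pos":[0,-45,0],"yaw":0},{"delta_pos":[0,-80,0],"yaw":-0.1},{"delta_pos":[0,-110,0],"yaw":-0.25},{"delta_pos":[0,-120,0],"yaw":-0.4},{"delta_pos":[0,-120,0],"yaw":-0.55},{"delta_pos":[0,-120,0],"yaw":-0.7},{"delta_pos":[0,-120,0],"yaw":-0.85},{"delta_pos":[0,-120,0],"yaw":-1.0},{"delta_pos":[0,-120,0],"yaw":-1.15},{"delta_pos":[0,-120,0],"yaw":-1.3},{"delta_pos":[0,-120,0],"yaw":-1.45}]' 
python3 -m handwheel '[{"delta_pos":[0,0,0],"yaw":-0.121},{"delta_pos":[0,0,0],"yaw":-0.121},{"delta_pos":[0,0,0],"yaw":-0.121}]' 80
python3 - <<'E'
from h import *
go([.50,.12,.11],65)
w=snap("wrist");cv2.imwrite("pics/w10.png",w.im)
d=snap("side");crop(d,180,220,200,130,4,"d10.png")
import pickle;pickle.dump(w,open("w10.pkl","wb"))
E
```

```text
time: 17.0
tool_pos: [0.4997, 0.1204, 0.1274]
ee_rot: [-1.571, -0.0, 1.02]
wrist_force: [0.2, 0.2, 0.1]
width: 0.0757
time: 17.3
tool_pos: [0.4997, 0.1204, 0.1274]
ee_rot: [-1.571, -0.0, 1.132]
wrist_force: [-0.5, 0.8, -0.1]
width: 0.0647
t 17.3 pos [0.4997 0.1204 0.1274] psi 64.89 w 0.0647 F [-0.5  0.8 -0.1]
 delta [-0.3 17.4 -0.4] yaw -0.002 n rows>= 1.0 q6 deg -51.5
```

View pics/w10.png

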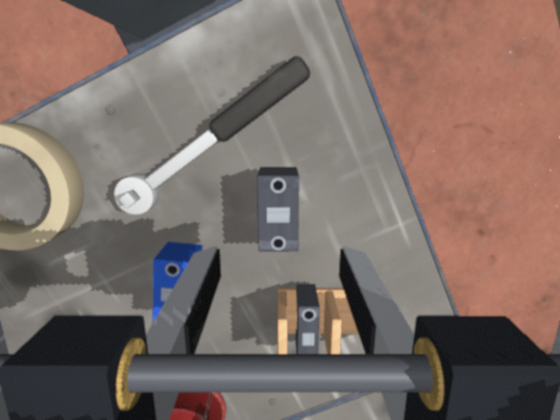

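View pics/d10.png

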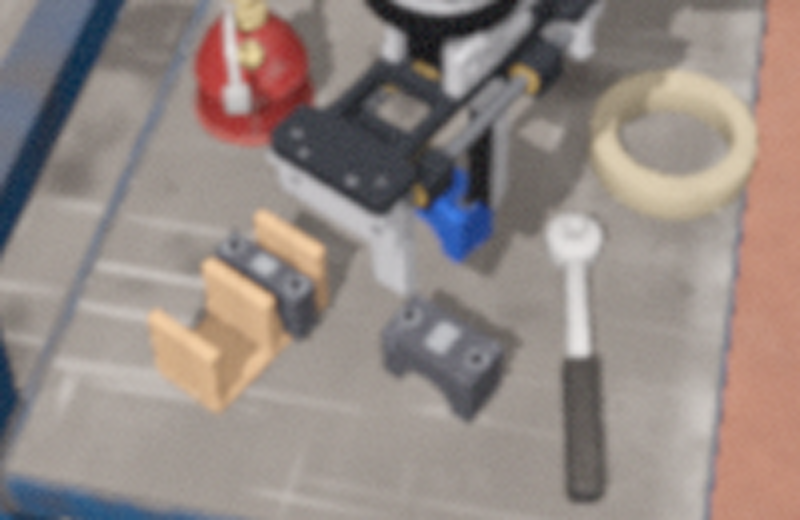

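```bash
python3 - <<'E'
from h import *
import pickle
w=pickle.load(open("w10.pkl","rb"))
p=w.plane(278,214,.04);a=w.plane(278,186,.04);b=w.plane(278,242,.04)
print(p,(a+b)/2,np.degrees(np.arctan2(*(a-b)[1::-1])))
go([*p[:2],.0105],65)
E
```

```text
[0.50002548 0.11956718 0.04      ] [0.50050278 0.11934215 0.04      ] 154.75693408881622
t 17.4 pos [0.4997 0.1204 0.1274] psi 64.93 w 0.0645 F [ 0.3 -0.6  0.3]
 delta [ -0.7 116.9  -0.6] yaw -0.001 n rows>= 3.0 q6 deg -51.6
```

```bash
python3 -m handwheel '[{"delta_pos":[-0.5,25,-0.5],"yaw":0},{"delta_pos":[-0.5,55,-0.5],"yaw":0},{"delta_pos":[-0.5,85,-0.5],"yaw":0},{"delta_pos":[-0.5,105,-0.5],"yaw":0},{"delta_pos":[-0.5,115,-0.5],"yaw":0},{"delta_pos":[-0.5,117,-0.5],"yaw":0},{"delta_pos":[-0.5,117,-0.5],"yaw":0}]'
python3 -m handwheel '[{"delta_pos":[0,0,0],"yaw":0},{"delta_pos":[0,0,0],"yaw":0},{"delta_pos":[0,0,0],"yaw":0},{"delta_pos":[0,0,0],"yaw":0},{"delta_pos":[0,0,0],"yaw":0},{"delta_pos":[0,0,0],"yaw":0},{"delta_pos":[0,0,0],"yaw":0}]' 255
python3 - <<'E'
from h import *
go([.50,.12,.15],65)
E
```

```text
time: 18.1
tool_pos: [0.5005, 0.1199, 0.0111]
ee_rot: [-1.572, -0.001, 1.135]
wrist_force: [0.8, 0.5, 0.0]
width: 0.0644
time: 18.8
tool_pos: [0.5001, 0.1196, 0.0109]
ee_rot: [-1.571, 0.0, 1.135]
wrist_force: [-1.8, -2.2, 3.4]
width: 0.0321
t 18.8 pos [0.5001 0.1196 0.0109] psi 65.03 w 0.0321 F [-1.8 -2.2  3.4]
 delta [   0.3 -139.1    0.2] yaw 0.001 n rows>= 3.0 q6 deg -51.5
```

```bash
python3 -m handwheel '[{"delta_pos":[0,-10,0],"yaw":0},{"delta_pos":[0,-35,0],"yaw":0},{"delta_pos":[0,-70,0],"yaw":0},{"delta_pos":[0,-105,0],"yaw":0},{"delta_pos":[0,-140,0],"yaw":0},{"delta_pos":[0,-160,0],"yaw":0},{"delta_pos":[0,-165,0],"yaw":0},{"delta_pos":[0,-165,0],"yaw":0}]'
python3 - <<'E'
from h import *
w=snap("wrist");cv2.imwrite("pics/w11.png",w.im)
go([.4967,-.2717,.175],38.9)
E
```

```text
time: 19.6
tool_pos: [0.5, 0.1199, 0.1755]
ee_rot: [-1.571, -0.001, 1.135]
wrist_force: [-0.1, 0.1, -2.4]
width: 0.0321
t 19.65 pos [0.4993 0.1198 0.1741] psi 65.04 w 0.0319 F [ 0.5  0.3 -3.8]
 delta [-356.    -0.9 -162.9] yaw 0.456 n rows>= 8.0 q6 deg -67.6
```

View pics/w11.png

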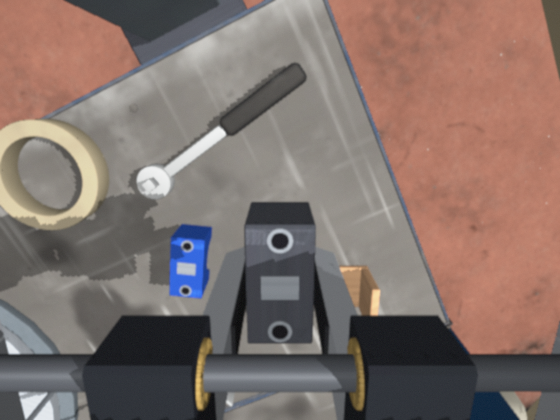

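```bash
python3 - <<'E'
from h import *
w=snap("wrist");o,p,R=pose()
q=w.plane(280,288,p[2]+.0291); print(R.T@(q-p)*1000)
q=(w.plane(280,241,p[2]+.0291)+w.plane(280,331,p[2]+.0291))/2; print(R.T@(q-p)*1000)
E
python3 -m handwheel '[{"delta_pos":[-30,0,-14],"yaw":0.03},{"delta_pos":[-70,0,-32],"yaw":0.08},{"delta_pos":[-112,0,-51],"yaw":0.14},{"delta_pos":[-154,0,-70],"yaw":0.2},{"delta_pos":[-196,0,-90],"yaw":0.26},{"delta_pos":[-238,0,-109],"yaw":0.32},{"delta_pos":[-280,0,-128],"yaw":0.38},{"delta_pos":[-315,0,-144],"yaw":0.42},{"delta_pos":[-340,0,-156],"yaw":0.45},{"delta_pos":[-356,0,-163],"yaw":0.456},{"delta_pos":[-356,0,-163],"yaw":0.456},{"delta_pos":[-356,0,-163],"yaw":0.456}]'
python3 - <<'E'
from h import *
import pickle
w=snap("wrist");cv2.imwrite("pics/w12.png",w.im)
s=snap("scene");crop(s,265,200,160,140,5,"s12.png")
d=snap("side");crop(d,240,120,130,100,6,"d12.png")
pickle.dump((w,s,d),open("c12.pkl","wb"))
go([.4967,-.2717,.041],38.9)
E
```

```text
[  0.96360819 -29.10530186  -1.02323659]
[  0.96368048 -29.10491426  -0.90513045]
time: 20.9
tool_pos: [0.4971, -0.2708, 0.1741]
ee_rot: [-1.568, -0.0, 0.68]
wrist_force: [0.4, -1.0, -3.1]
width: 0.0318
t 21.05 pos [ 0.4976 -0.2703  0.1753] psi 39.02 w 0.0316 F [-1.  -0.2 -3.2]
 delta [ -1.7 134.3  -0.6] yaw 0.002 n rows>= 3.0 q6 deg -67.6
```

View pics/w12.png

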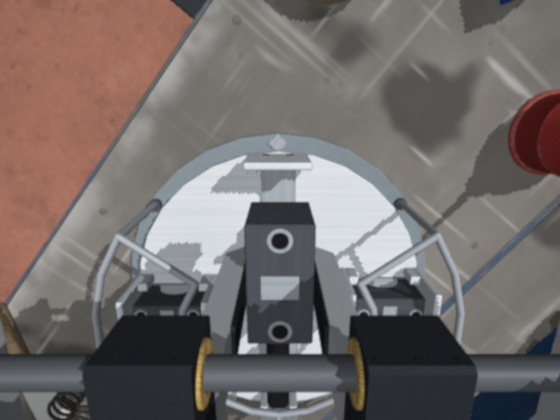

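View pics/s12.png

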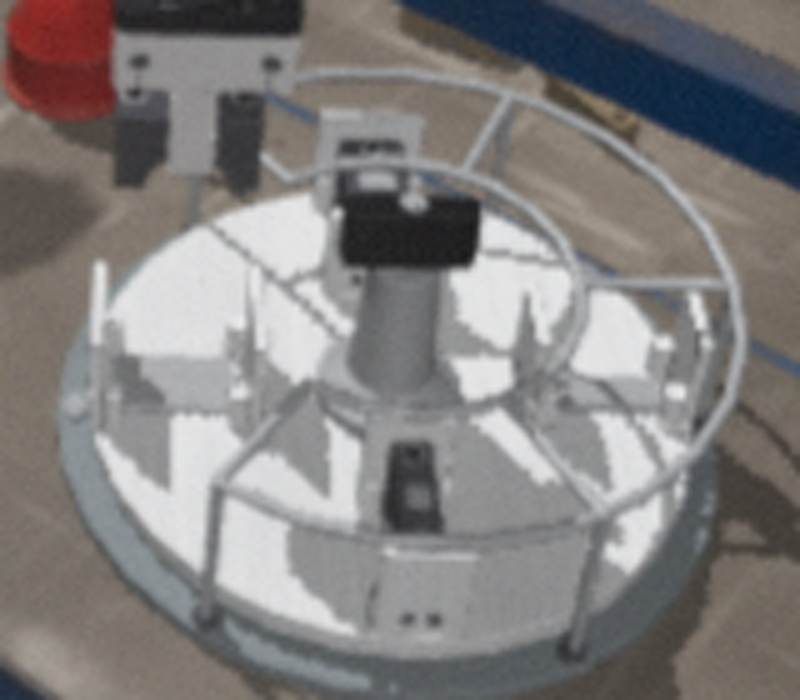

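View pics/d12.png

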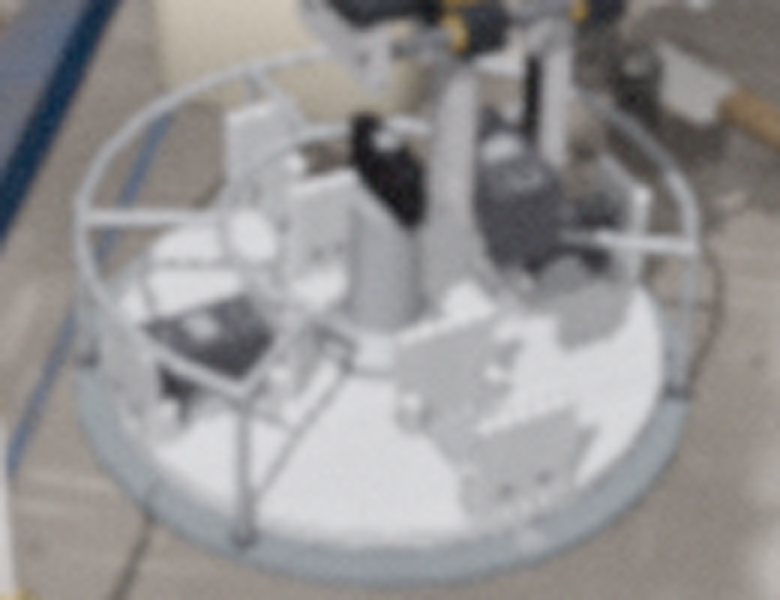

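```bash
python3 - <<'E'
from h import *
import pickle
w,s,d=pickle.load(open("c12.pkl","rb"))
crop(w,220,120,120,130,4.6,"w12c.png")
crop(s,270,250,60,50,12,"s12c.png")
E
```

```text
(no output)
```

View pics/w12c.png

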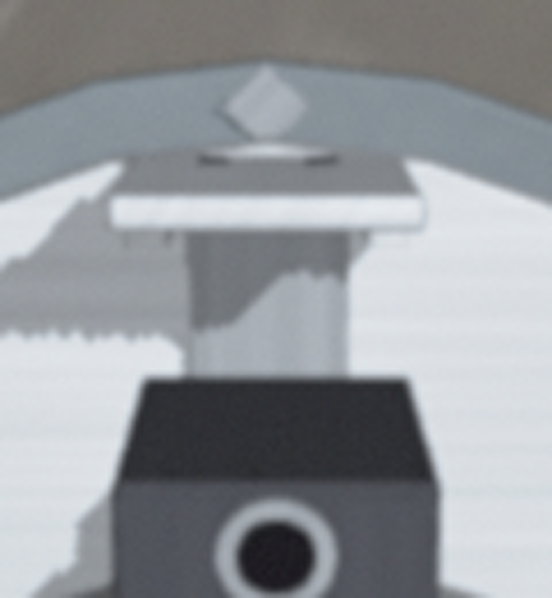

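View pics/s12c.png

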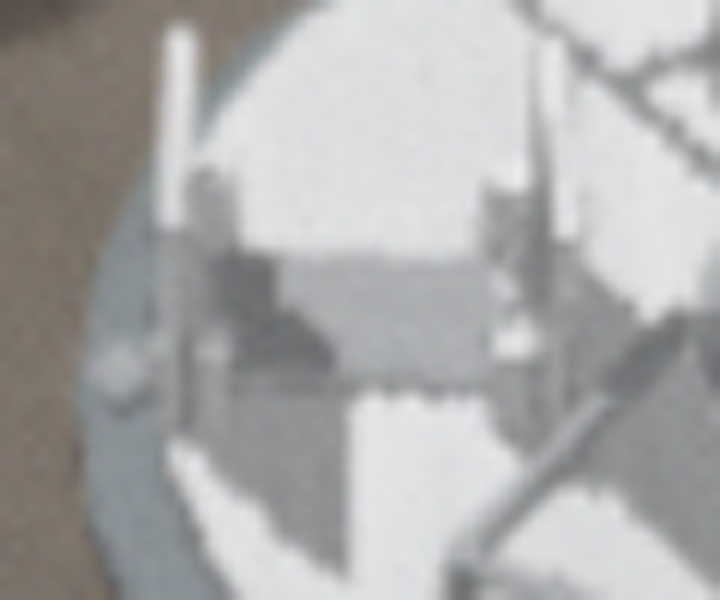

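```bash
python3 - <<'E'
from h import *
import pickle
w,s,d=pickle.load(open("c12.pkl","rb"))
o,p,R=pose()
T=lambda q:(R.T@(q-p)*1000).round(2)
W=lambda x,y,z:w.plane(220+x/4.6,120+y/4.6,z)
a=W(267.5,194,.082);b=W(267.5,230,.082)
print("wall outer",T(a),"inner",T(b))
print("cap end top edge",T(W(275,481,p[2]+.0291)),"bottom",T(W(276,380,p[2]-.0109)))
# cheeks: scene: walls tops
q=lambda x,y:(270+x/12,250+y/12)
for n,x,y,z in [("outer wall top far",180,30,.082),]: print(n,T(s.plane(*q(x,y),z)))
# floor edges in scene: strip ends
A=np.array([.5595,-.3495,0]); print("axis+0.1",T(np.array([.5595-.0628,-.3495+.0778,p[2]])))
E
```

```text
wall outer [-0.7  93.3  39.43] inner [-0.72 93.29 33.46]
cap end top edge [  0.41 -29.08  31.37] bottom [ 0.56 10.92 30.32]
outer wall top far [23.07 93.3  36.25]
axis+0.1 [-1.6  -0.   -0.54]
```

```bash
python3 -m handwheel '[{"delta_pos":[-1.1,10,-0.2],"yaw":0},{"delta_pos":[-1.1,30,-0.2],"yaw":0},{"delta_pos":[-1.1,50,-0.2],"yaw":0},{"delta_pos":[-1.1,65,-0.2],"yaw":0},{"delta_pos":[-1.1,75,-0.2],"yaw":0},{"delta_pos":[-1.1,77,-0.2],"yaw":0},{"delta_pos":[-1.1,77,-0.2],"yaw":0}]'
python3 - <<'E'
from h import *
import pickle
w=snap("wrist");cv2.imwrite("pics/w13.png",w.im)
s=snap("scene");crop(s,265,225,90,75,8,"s13.png")
d=snap("side");crop(d,280,130,80,80,7,"d13.png")
go([.4967,-.2717,.041],38.9)
E
```

```text
time: 21.75
tool_pos: [0.4968, -0.2725, 0.0984]
ee_rot: [-1.571, -0.0, 0.679]
wrist_force: [0.2, -0.4, -3.0]
width: 0.0316
t 21.9 pos [ 0.4974 -0.2731  0.0997] psi 38.91 w 0.0318 F [-0.1 -0.2 -2.6]
 delta [ 0.3 58.7  1.7] yaw 0.0 n rows>= 2.0 q6 deg -67.6
```

View pics/w13.png

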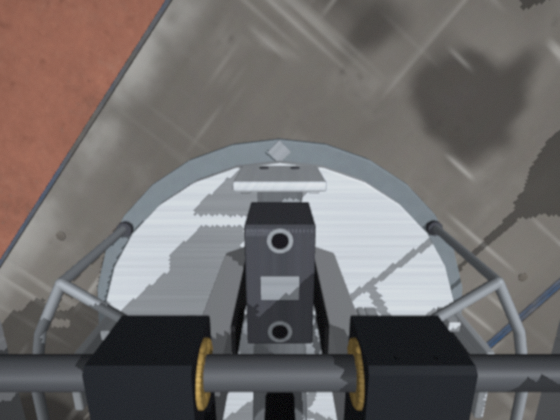

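View pics/s13.png

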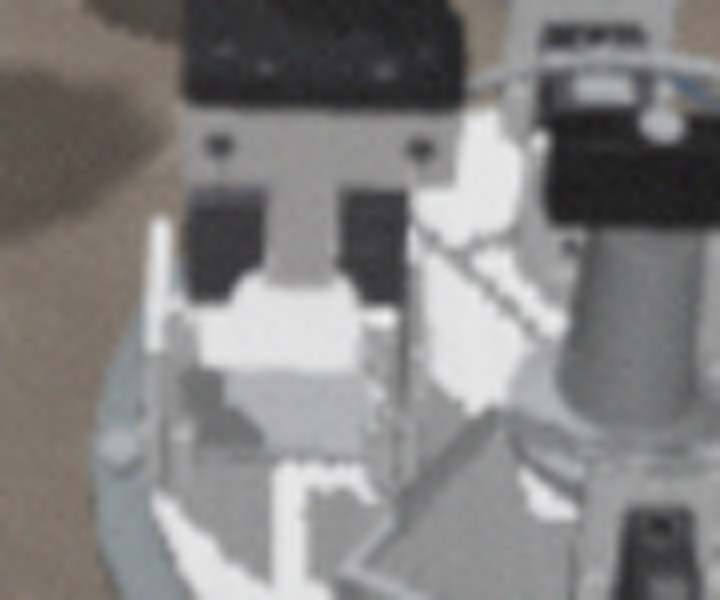

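View pics/d13.png

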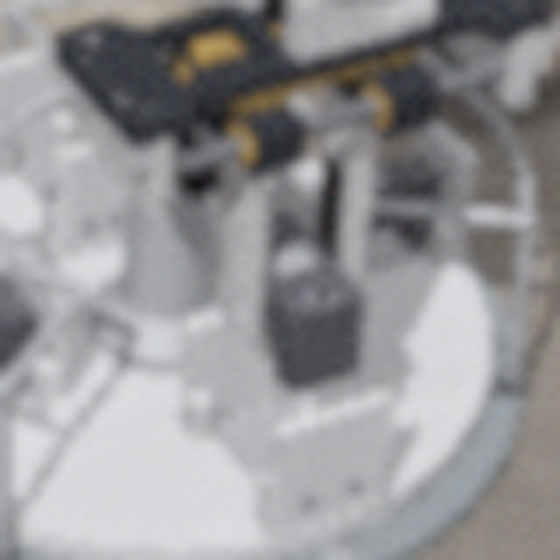

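```bash
python3 - <<'E'
from h import *
w=snap("wrist"); crop(w,220,140,120,120,5,"w13c.png")
o,p,R=pose();T=lambda q:(R.T@(q-p)*1000).round(2)
print(p)
for v in(180,181,189,190,191): print(v,T(w.plane(280.5,v,.082)))
E
```

```text
[ 0.49735705 -0.27308041  0.09964359]
180 [ 1.55 17.56 41.19]
181 [ 1.55 17.56 40.63]
189 [ 1.54 17.57 36.06]
190 [ 1.54 17.57 35.49]
191 [ 1.54 17.57 34.91]
```

View pics/w13c.png

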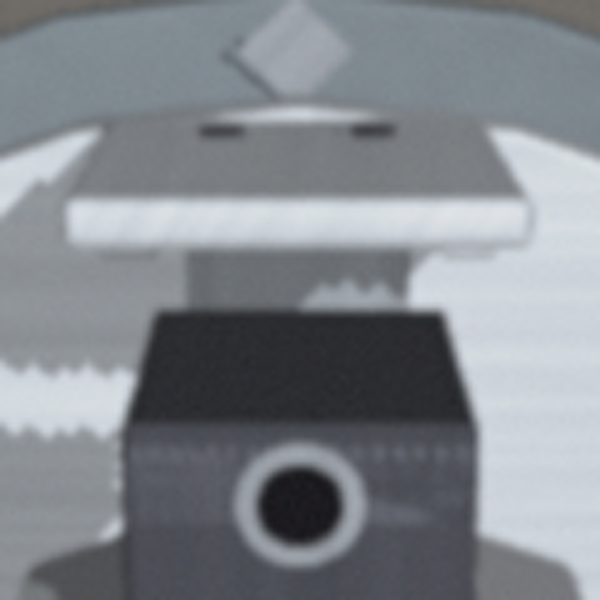

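```bash
python3 - <<'E'
from h import *
for k in range(2):
    w=snap("wrist")
    o,p,R=pose();T=lambda q:(R.T@(q-p)*1000).round(2)
    print(p,T(w.c))
    print("capend bot",T(w.plane(280,202.6,p[2]-.0109)),"top",T(w.plane(280,140+424/5,p[2]+.0291)),"wall",T(w.plane(280.5,189.1,.082)),T(w.plane(280.5,179.8,.082)))
    print("lateral: wall c",T(w.plane(220+299/5,189,.082))[0],"cap c", T(w.plane(220+300/5,202.6,p[2]-.0109))[0])
E
```

```text
[ 0.4972642  -0.27302278  0.09950872] [   0.97 -178.55   82.41]
capend bot [ 1.26 10.84 29.94] top [  1.19 -29.16  30.9 ] wall [ 1.55 17.44 35.95] [ 1.55 17.43 41.25]
lateral: wall c 1.16 cap c 1.26
[ 0.49717174 -0.27293673  0.09931776] [   0.95 -178.59   82.4 ]
capend bot [ 1.24 10.85 29.9 ] top [  1.17 -29.15  30.86] wall [ 1.53 17.26 35.95] [ 1.53 17.25 41.25]
lateral: wall c 1.14 cap c 1.24
```

```bash
python3 -m handwheel '[{"delta_pos":[0,0,1.2],"yaw":0},{"delta_pos":[0,0,2.2],"yaw":0},{"delta_pos":[0,0,2.2],"yaw":0},{"delta_pos":[0,0,2.2],"yaw":0},{"delta_pos":[0,0,2.2],"yaw":0}]'
python3 - <<'E'
from h import *
w=snap("wrist"); crop(w,220,140,120,120,5,"w14c.png")
go([.4967,-.2717,.041],38.9)
s=snap("scene");crop(s,265,225,90,75,8,"s14.png")
E
```

```text
time: 22.55
tool_pos: [0.4953, -0.2709, 0.0984]
ee_rot: [-1.571, -0.0, 0.679]
wrist_force: [-0.8, -0.4, -3.4]
width: 0.0317
t 22.6 pos [ 0.4953 -0.2709  0.0984] psi 38.9 w 0.0316 F [ 0.5 -1.4 -3. ]
 delta [ 0.6 57.4 -1.5] yaw 0.0 n rows>= 2.0 q6 deg -67.6
```

View pics/w14c.png

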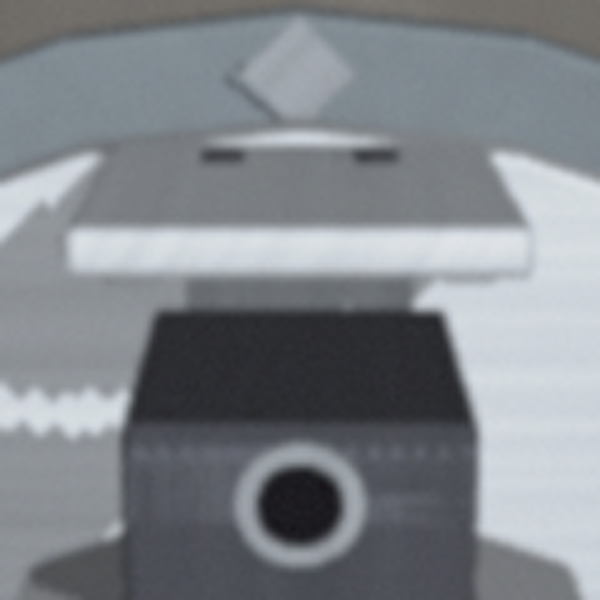

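View pics/s14.png

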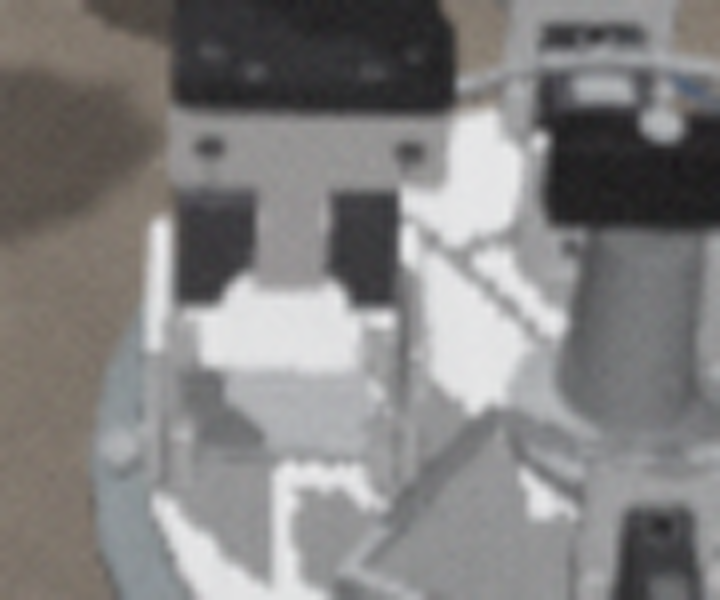

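```bash
python3 - <<'E'
from h import *
w=snap("wrist")
o,p,R=pose();T=lambda q:(R.T@(q-p)*1000).round(2)
print(p)
print("capend bot",T(w.plane(280,202.6,p[2]-.0109)),"top",T(w.plane(280,140+424/5,p[2]+.0291)),"wall in",T(w.plane(280,194.8,.082)),"out",T(w.plane(280,185.6,.082)))
# scene lateral check: cap bottom corner near face left foot & right foot
s=snap("scene")
q=lambda x,y:(265+x/8,225+y/8)
# near-face bottom corners of cap: tool x=-16 side facing the scene cam
for n,x,y in [("L",177,303),("Rr",397,303)]: print(n,T(s.plane(*q(x,y),p[2]-.0109)))
E
```

```text
[ 0.49536527 -0.27091729  0.09837783]
capend bot [ 1.19 10.9  30.09] top [  1.13 -29.1   31.05] wall in [ 1.21 16.38 33.09] out [ 1.21 16.38 38.35]
L [-13.6   10.9   30.21]
Rr [-11.51  10.9  -31.76]
```

```bash
python3 -m handwheel '[{"delta_pos":[0,6,-0.4],"yaw":0},{"delta_pos":[0,13,-0.4],"yaw":0},{"delta_pos":[0,20,-0.4],"yaw":0},{"delta_pos":[0,27,-0.4],"yaw":0},{"delta_pos":[0,32,-0.4],"yaw":0},{"delta_pos":[0,34,-0.4],"yaw":0},{"delta_pos":[0,34,-0.4],"yaw":0},{"delta_pos":[0,34,-0.4],"yaw":0}]'
python3 - <<'E'
from h import *
w=snap("wrist"); cv2.imwrite("pics/w15.png",w.im)
go([.4967,-.2717,.041],38.9)
s=snap("scene");crop(s,265,225,90,75,8,"s15.png")
E
```

```text
time: 23.55
tool_pos: [0.4958, -0.2713, 0.0647]
ee_rot: [-1.571, -0.0, 0.679]
wrist_force: [-0.2, 0.4, -3.8]
width: 0.0319
t 23.6 pos [ 0.4959 -0.2714  0.0649] psi 38.9 w 0.0319 F [-0.6 -0.5 -3.1]
 delta [ 0.5 23.9 -0.7] yaw 0.0 n rows>= 1.0 q6 deg -67.6
```

View pics/w15.png

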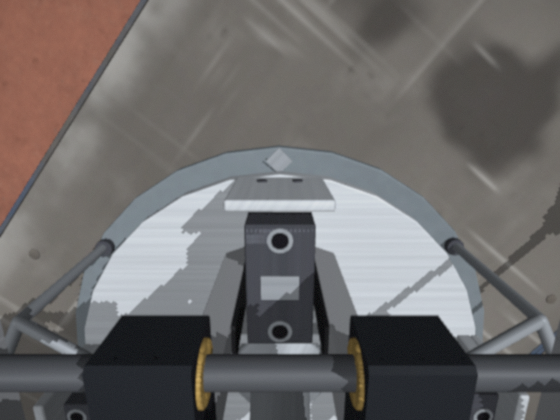

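View pics/s15.png

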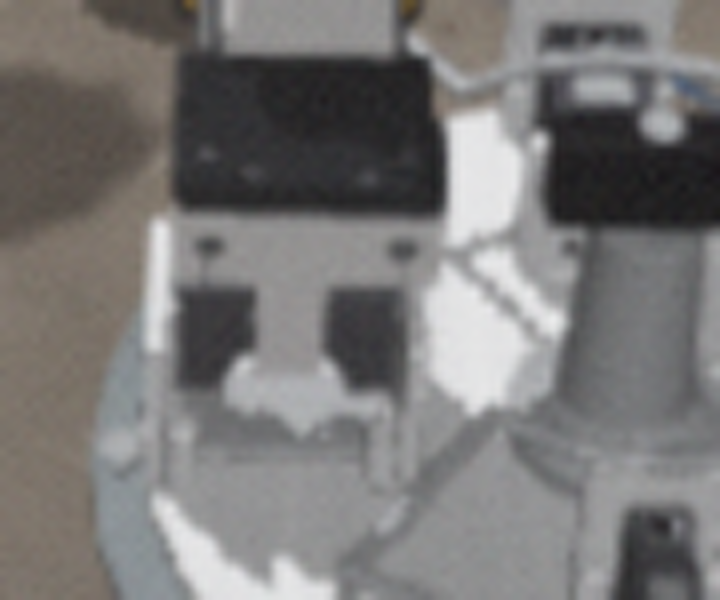

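```bash
python3 -m handwheel '[{"delta_pos":[0,4,0],"yaw":0},{"delta_pos":[0,8,0],"yaw":0},{"delta_pos":[0,12,0],"yaw":0},{"delta_pos":[0,12,0],"yaw":0}]';  python3 -m handwheel '[{"delta_pos":[0,3,0],"yaw":0},{"delta_pos":[0,6,0],"yaw":0},{"delta_pos":[0,9,0],"yaw":0},{"delta_pos":[0,9,0],"yaw":0}]'
```

```text
time: 24.05
tool_pos: [0.495, -0.2708, 0.0513]
ee_rot: [-1.569, 0.0, 0.679]
wrist_force: [-0.0, 0.5, -2.5]
width: 0.0317
time: 24.45
tool_pos: [0.4952, -0.2709, 0.0427]
ee_rot: [-1.569, 0.0, 0.679]
wrist_force: [-0.6, -0.0, -3.6]
width: 0.032
```

```bash
python3 -m handwheel '[{"delta_pos":[0,0.5,0],"yaw":0},{"delta_pos":[0,1,0],"yaw":0},{"delta_pos":[0,1,0],"yaw":0}]';  python3 -m handwheel '[{"delta_pos":[0,0.5,0],"yaw":0},{"delta_pos":[0,1,0],"yaw":0},{"delta_pos":[0,1,0],"yaw":0}]'
```

```text
time: 24.75
tool_pos: [0.4956, -0.2712, 0.0425]
ee_rot: [-1.571, -0.0, 0.679]
wrist_force: [1.0, 0.2, -2.7]
width: 0.0319
time: 25.05
tool_pos: [0.4956, -0.2712, 0.0414]
ee_rot: [-1.571, -0.0, 0.679]
wrist_force: [-0.4, -0.2, -2.5]
width: 0.0319
```

```bash
python3 -m handwheel '[{"delta_pos":[0,0.4,0],"yaw":0},{"delta_pos":[0,0.8,0],"yaw":0},{"delta_pos":[0,0.8,0],"yaw":0}]';  python3 -m handwheel '[{"delta_pos":[0,0.4,0],"yaw":0},{"delta_pos":[0,0.8,0],"yaw":0},{"delta_pos":[0,0.8,0],"yaw":0}]'
```

```text
time: 25.35
tool_pos: [0.4956, -0.2712, 0.0409]
ee_rot: [-1.571, -0.0, 0.679]
wrist_force: [-0.3, 0.0, -1.6]
width: 0.0319
time: 25.65
tool_pos: [0.4957, -0.2712, 0.0409]
ee_rot: [-1.571, -0.0, 0.679]
wrist_force: [-2.9, 2.2, 5.3]
width: 0.0319
```

```bash
python3 -m handwheel '[{"delta_pos":[0,-0.6,0],"yaw":0},{"delta_pos":[0,-0.6,0],"yaw":0}]'; python3 -m handwheel '[{"delta_pos":[0,0,0],"yaw":0},{"delta_pos":[0,0,0],"yaw":0},{"delta_pos":[0,0,0],"yaw":0},{"delta_pos":[0,0,0],"yaw":0},{"delta_pos":[0,0,0],"yaw":0},{"delta_pos":[0,0,0],"yaw":0}]' 100
python3 -m handwheel '[{"delta_pos":[0,-10,0],"yaw":0},{"delta_pos":[0,-35,0],"yaw":0},{"delta_pos":[0,-70,0],"yaw":0},{"delta_pos":[0,-110,0],"yaw":0},{"delta_pos":[0,-150,0],"yaw":0},{"delta_pos":[0,-190,0],"yaw":0},{"delta_pos":[0,-230,0],"yaw":0},{"delta_pos":[0,-240,0],"yaw":0},{"delta_pos":[0,-240,0],"yaw":0},{"delta_pos":[0,-240,0],"yaw":0}]'
python3 - <<'E'
from h import *
import pickle
w=snap("wrist"); cv2.imwrite("pics/w16.png",w.im); crop(w,170,30,220,180,3.5,"w16c.png")
s=snap("scene");crop(s,265,200,160,140,5,"s16.png")
d=snap("side");crop(d,180,120,200,200,3,"d16.png")
pickle.dump((w,s,d),open("c16.pkl","wb"))
E
```

```text
time: 25.85
tool_pos: [0.4956, -0.2712, 0.0409]
ee_rot: [-1.571, -0.0, 0.679]
wrist_force: [-3.0, 1.9, 4.5]
width: 0.0317
time: 26.45
tool_pos: [0.4956, -0.2713, 0.0403]
ee_rot: [-1.571, -0.0, 0.679]
wrist_force: [0.1, 0.5, 0.3]
width: 0.057
time: 27.45
tool_pos: [0.4952, -0.2709, 0.2788]
ee_rot: [-1.568, 0.001, 0.679]
wrist_force: [-0.5, -0.5, 0.2]
width: 0.0572
```

View pics/w16c.png

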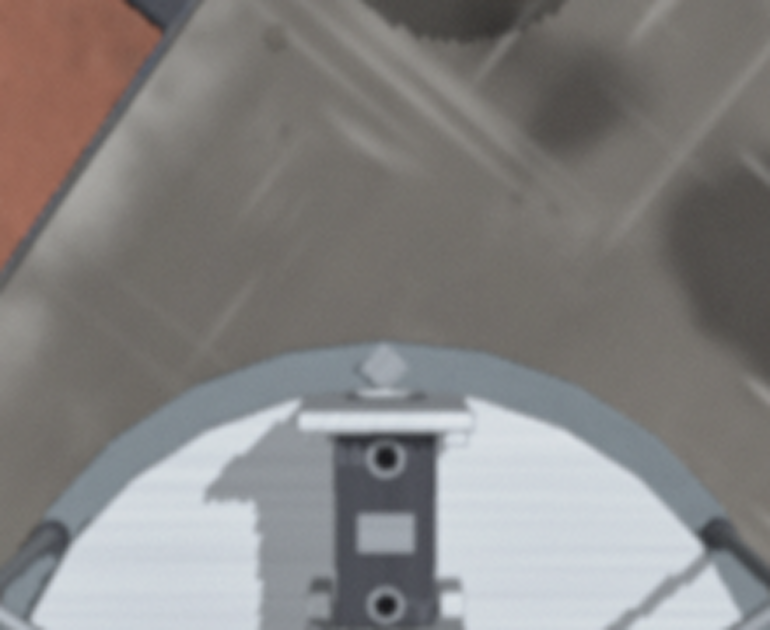

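View pics/s16.png

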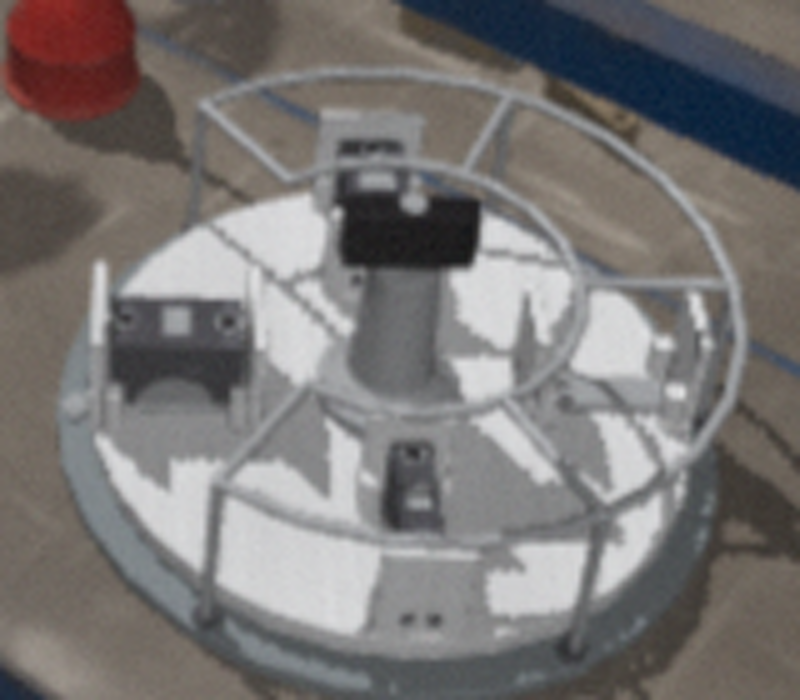

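View pics/d16.png

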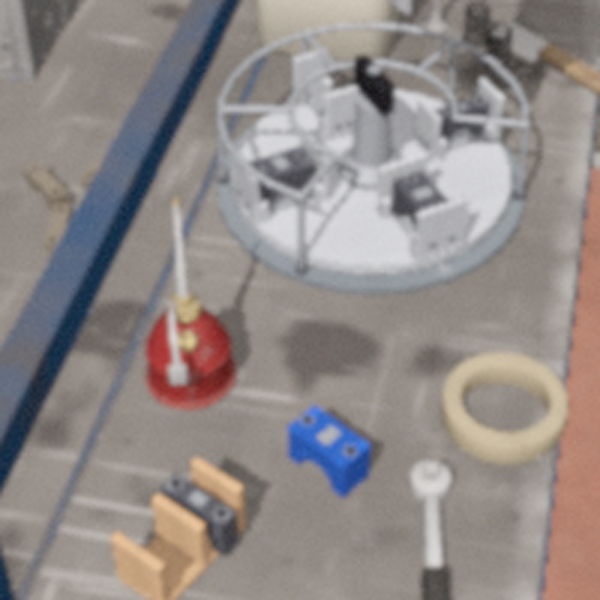

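```bash
python3 - <<'E'
from h import *
import pickle
w,s,d=pickle.load(open("c16.pkl","rb"))
p=tri((w,170+385.5/3.5,30+533/3.5),(s,265+177/5,200+320/5)); print("label",p)
A=np.array([.5595,-.3495]); v=p[0][:2]-A; print(np.linalg.norm(v),np.degrees(np.arctan2(v[1],v[0])))
print(robot.get_obs()["time"]); print(robot.close_job())
E
```

```text
label (array([ 0.49689892, -0.27070001,  0.06962319]), [np.float64(0.00020540407096720264), np.float64(0.00020540407096717714)])
0.10063962547414693 128.46468252068425
27.6
the job is handed in; nothing more can be done
None
```

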